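Test the lot's sample tubes, then release its cases

ROBOT

A 6-joint arm with a two-finger parallel gripper is mounted at the origin on the work surface. World frame = base frame: x ahead of the robot, y to its left, z up, the work surface at z = 0. Lengths are in mm, angles in degrees, forces in N, time in s.
With the tool pointing down it reaches from about 350 to 850 mm from the base axis. Payload 8.1 kg.
Tool frame: the origin (TCP) lies midway between the tips of the shut fingers; the grasp point (between the pads) lies 19 mm behind it; z points along the fingers, y is the line along which they close (so a half turn about z gives the same grasp; the last joint's range is limited). The gripper opens to 85 mm and grips with 20 to 120 N. Pads are 22 mm wide; open, the fingers measure 114 mm over their backs; the gripper's body (76 mm by 85 mm) begins 54 mm behind the grasp point. The pads swing forward as they close: fully open they stand 13 mm farther back than shut.
Start: joints at [-80.638, 7.471, 85.268, -0, 87.261, -4.893], TCP at [147.765, -581.524, 198.792] pointing down, gripper open.
Joint ranges: [-169.43, 169.43], [-51.17, 129.36], [1.28, 143.12], [-76.62, 256.62], [0, 156.53], [-152.29, 152.29]. Speed limits (degrees/s): [136.94, 136.94, 159.86, 180, 180, 180].

INTERFACE

Orientations are given as [roll, pitch, yaw] about the fixed x, y, z axes, in that order (R = Rz(yaw) Ry(pitch) Rx(roll)).
In Python, from bench import sensors, optics, r gives the robot as it stands.
- The arm moves only by the tool apply_moves, never from a script. Its argument "targets" is a list of rows, each a list of 7 numbers: the shift along the tool's x, y, z in mm, then the turn, a rotation vector about the tool's x, y, z in rad, then the closure, from 0 (fully open) to 1 (shut). In form: [[x, y, z, wx, wy, wz, claw], ...]. A call has 1 to 20 rows; each row shifts and turns the commanded pose from where the row before left it, along the tool's axes as they then stand; what a row does not reach is not made up. A row lasts 1/8 s, in which the tool goes at most 62.5 mm and 10.7 degrees, less where a joint would pass 70% of its speed; a pose out of reach is approached as far as the arm can. A call is refused whole if a number of a shift passes 62.5 or a number of a turn 0.188, either way. A call with a gripper value outside its range is refused whole. The fingers move at their own pace and stop on an object; "force" is the grip in N (left out, the last holds). Time passes only in rows, so rows that do not move let the fingers close. It gives the time, the measured TCP pose, the force, the opening and the grip force at its end, in the units of the state.
- sensors.sense(): the state, without advancing time (a new reading comes with each control period).
- optics.snapshot(name): name is "side" or "top" or "wrist"; returns the picture (420x560x3 uint8, red, green, blue); there is no depth.
- optics.get_calibration(name): a dict with "camera_matrix" (3x3 intrinsics, pixels), "dist_coeffs" ([k1, k2, p1, p2, k3] as OpenCV has them; the pictures are not rectified), "pose" (4x4, takes a point from camera to world coordinates). Camera axes: x right, y down, z forward; pixel columns grow to the right and rows downward; lengths in mm; the calibration is good to about 2 mm. A picture is of the moment at which its call begins: read the wrist's pose just before it. get_calibration takes no time and is no camera call; for the wrist camera it gives the pose at the moment of the call.
- r.hand_in(): hands the job in; it is judged then, once.
The state is a dict: "time": time; "joint_pos": joint angles; "qd": joint speeds; "joint_efforts": joint torques, N m; "tool_pos": TCP position; "tcp_rot": TCP orientation; "ft_force": force on the tool from outside, world axes, zero at the start; "wrist_torque": the same for the moment, N m; "finger_gap": finger opening in mm; "grip_force": force on a finger pad.
Only numpy, scipy, OpenCV 4.12 (cv2) and the standard library are available. Lean on these libraries where they do the work, as an engineer would, in place of code of your own. Each camera call takes 0.05 s, during which the arm holds its last target. There are 200 camera calls.

TASK

Test this lot: move all the sample tubes from the white carrier into the tester's holder, fully down in its holes, push the lever all the way over to measure and then bring it all the way back, and put the tubes back into the carrier, fully down in any of its holes. Only then release the lot: stack all the loose grey cases one on another, squarely, on top of the case on the black board. Leave the lever off and the other things on the bench where they are.

Things in the scene. Friction and masses are not known exactly. Their poses are not given: they have to be found in the camera images.
- tube0: sealed clear sample tube with dark cores inside and a white screw cap. Tube 29.6 mm diameter (foot tapered to 22 mm over the lowest 6 mm), cap 31 mm diameter from 90 to 112 mm above the foot; 112 mm long, about 70 g. Origin at the centre of its foot, z along the tube to the cap. Two or three tubes are present (None if absent); all start upright in the carrier's holes.
- tube1: sealed clear sample tube with dark cores inside and a white screw cap. Tube 29.6 mm diameter (foot tapered to 22 mm over the lowest 6 mm), cap 31 mm diameter from 90 to 112 mm above the foot; 112 mm long, about 70 g. Origin at the centre of its foot, z along the tube to the cap. Two or three tubes are present (None if absent); all start upright in the carrier's holes.
- tube2: sealed clear sample tube with dark cores inside and a white screw cap. Tube 29.6 mm diameter (foot tapered to 22 mm over the lowest 6 mm), cap 31 mm diameter from 90 to 112 mm above the foot; 112 mm long, about 70 g. Origin at the centre of its foot, z along the tube to the cap. Two or three tubes are present (None if absent); all start upright in the carrier's holes.
- tube3: sealed clear sample tube with dark cores inside and a white screw cap. Tube 29.6 mm diameter (foot tapered to 22 mm over the lowest 6 mm), cap 31 mm diameter from 90 to 112 mm above the foot; 112 mm long, about 70 g. Origin at the centre of its foot, z along the tube to the cap. Two or three tubes are present (None if absent); all start upright in the carrier's holes.
- carrier: white plastic tube carrier fixed to the bench: block 64 mm (its x) by 220 mm (its y) by 60 mm high, with a row of four round holes at x = 0, y = -78, -26, 26 and 78 mm. Holes 34 mm wide, chamfered 3 mm, 50 mm deep, flat floor 10 mm above the bench. Origin at the centre of its underside, z up, its x roughly along world x.
- tester: core tester fixed to the bench: aluminium holder block in front with the same size and holes as the carrier. Origin at the centre of the underside of this block, z up, +x away from the robot; yaw varies by 0.1 rad. Beige console 70 mm high begins 50 mm behind the row of holes (+x), its screen, 200 mm high, 175 mm behind the row. The lever stands on a wing at the -y end.
- lever (a joint): angle of the tester's lever: 0 = leaning towards the robot (off), 1.0 rad = end stop leaning away from the robot (measuring). Turns about a line along the tester's y axis through x = 0, y = -140 mm, 57 mm above the bench; stays where it is left; about 1 N at the knob moves it. Starts at or near 0 (up to 0.1).
- lever_tip (a point): centre of the black ball knob (26 mm diameter) at the end of the lever, 80 mm from its axis; moves with the lever from x = -38 mm to x = +38 mm in the tester's frame, about 127 mm above the bench at both ends and 137 mm in between. The stem is 10 mm thick.
- case0: closed grey case, label on its flat lid, 100 mm (its x) by 130 mm (its y) by 40 mm high, about 300 g; origin at the centre of its underside, z up. Two square pockets in the lid, for the fingers, leave a web 40 mm wide (y = -20 to 20 mm) to grip; each pocket spans 36 mm in y (20 to 56 mm from the centre) and 46 mm in x, 26 mm deep. Two or three are present (None if absent), each flat on the bench.
- case1: closed grey case, label on its flat lid, 100 mm (its x) by 130 mm (its y) by 40 mm high, about 300 g; origin at the centre of its underside, z up. Two square pockets in the lid, for the fingers, leave a web 40 mm wide (y = -20 to 20 mm) to grip; each pocket spans 36 mm in y (20 to 56 mm from the centre) and 46 mm in x, 26 mm deep. Two or three are present (None if absent), each flat on the bench.
- case2: closed grey case, label on its flat lid, 100 mm (its x) by 130 mm (its y) by 40 mm high, about 300 g; origin at the centre of its underside, z up. Two square pockets in the lid, for the fingers, leave a web 40 mm wide (y = -20 to 20 mm) to grip; each pocket spans 36 mm in y (20 to 56 mm from the centre) and 46 mm in x, 26 mm deep. Two or three are present (None if absent), each flat on the bench.
- base: foot of the released column: a case of the same size and shape fixed on a black board, standing loose on the bench, about 0.9 kg in all; board 106 by 136 by 10 mm, its flat top 50 mm above the bench; its x and y axes as those of the loose cases. Origin at the centre of the underside of the board, z up. Cases on it ride along if it is shifted.
- trafo0: bystander: yellow transformer on a green board, 44 by 36 by 29 mm, near the middle of the bench
- trafo1: bystander: another such transformer, to the left
- tape: bystander: roll of tape 90 mm across, 24 mm high, left
- meter: bystander: black multimeter 75 by 150 by 35 mm, left
Things that resemble listed ones, but are neither listed nor needed, are in the scene too. Leave any purple look-alike of the base alone.

How it is judged (in metres and radians):
On the way, in this order (a step that is already met when the one before it is completed fails the run):
1. all tubes present stand fully down in the tester's holes, lever still off (z of tube0 in the frame of tester between 0.004 and 0.017 m and x of tube0 in the frame of tester between -0.01 and 0.01 m and y of tube0 in the frame of tester between -0.09 and 0.09 m and angle between each of tube0, tube1, tube2, tube3's own z axis and vertical below 0.15 rad and z of tube1 in the frame of tester between 0.004 and 0.017 m and x of tube1 in the frame of tester between -0.01 and 0.01 m and y of tube1 in the frame of tester between -0.09 and 0.09 m and z of tube2 in the frame of tester between 0.004 and 0.017 m and x of tube2 in the frame of tester between -0.01 and 0.01 m and y of tube2 in the frame of tester between -0.09 and 0.09 m and z of tube3 in the frame of tester between 0.004 and 0.017 m and x of tube3 in the frame of tester between -0.01 and 0.01 m and y of tube3 in the frame of tester between -0.09 and 0.09 m and value of joint lever below 0.2 rad), for 0.2 s.
2. the lever is pushed over to the measuring end with all the tubes in the tester (z of tube0 in the frame of tester between 0.004 and 0.017 m and x of tube0 in the frame of tester between -0.01 and 0.01 m and y of tube0 in the frame of tester between -0.09 and 0.09 m and angle between each of tube0, tube1, tube2, tube3's own z axis and vertical below 0.15 rad and z of tube1 in the frame of tester between 0.004 and 0.017 m and x of tube1 in the frame of tester between -0.01 and 0.01 m and y of tube1 in the frame of tester between -0.09 and 0.09 m and z of tube2 in the frame of tester between 0.004 and 0.017 m and x of tube2 in the frame of tester between -0.01 and 0.01 m and y of tube2 in the frame of tester between -0.09 and 0.09 m and z of tube3 in the frame of tester between 0.004 and 0.017 m and x of tube3 in the frame of tester between -0.01 and 0.01 m and y of tube3 in the frame of tester between -0.09 and 0.09 m and value of joint lever above 0.8 rad), for 0.2 s.
3. the lever is brought back to off with all the tubes still in the tester (all of step 1), for 0.2 s.
4. all tubes are back fully down in the carrier, no case stacked yet (z of tube0 in the frame of carrier between 0.004 and 0.017 m and x of tube0 in the frame of carrier between -0.01 and 0.01 m and y of tube0 in the frame of carrier between -0.09 and 0.09 m and angle between each of tube0, tube1, tube2, tube3's own z axis and vertical below 0.15 rad and z of tube1 in the frame of carrier between 0.004 and 0.017 m and x of tube1 in the frame of carrier between -0.01 and 0.01 m and y of tube1 in the frame of carrier between -0.09 and 0.09 m and z of tube2 in the frame of carrier between 0.004 and 0.017 m and x of tube2 in the frame of carrier between -0.01 and 0.01 m and y of tube2 in the frame of carrier between -0.09 and 0.09 m and z of tube3 in the frame of carrier between 0.004 and 0.017 m and x of tube3 in the frame of carrier between -0.01 and 0.01 m and y of tube3 in the frame of carrier between -0.09 and 0.09 m and height (world z) of each of case0, case1, case2 below 0.04 m), for 0.2 s.
At the end, for the whole second after the job is handed in: Every tube stands in a hole of the carrier (foot within 7 mm of the floor, tilt under 0.15 rad); the lever is below 0.2 rad; every loose case lies flat in the column on the case with the board, within 12 mm and 0.12 rad of it, all at rest (z of tube0 in the frame of carrier between 0.004 and 0.017 m and x of tube0 in the frame of carrier between -0.01 and 0.01 m and y of tube0 in the frame of carrier between -0.09 and 0.09 m and angle between each of tube0, tube1, tube2, tube3's own z axis and vertical below 0.15 rad and z of tube1 in the frame of carrier between 0.004 and 0.017 m and x of tube1 in the frame of carrier between -0.01 and 0.01 m and y of tube1 in the frame of carrier between -0.09 and 0.09 m and z of tube2 in the frame of carrier between 0.004 and 0.017 m and x of tube2 in the frame of carrier between -0.01 and 0.01 m and y of tube2 in the frame of carrier between -0.09 and 0.09 m and z of tube3 in the frame of carrier between 0.004 and 0.017 m and x of tube3 in the frame of carrier between -0.01 and 0.01 m and y of tube3 in the frame of carrier between -0.09 and 0.09 m and value of joint lever below 0.2 rad and angle between each of base, case0, case1, case2's own z axis and vertical below 0.05 rad and linear speed of each of base, case0, case1, case2 below 0.03 m/s and horizontal distance between each of case0, case1, case2 and base below 0.012 m and angle between the x axis of each of case0, case1, case2 and the x axis of base, either way round below 0.12 rad and height (world z) of each of case0, case1, case2 above 0.046 m); the robot touches nothing.
It fails at once if a bystander (transformer, tape roll, multimeter) is shoved more than 60 mm from its place (distance of any of trafo0, trafo1, tape, meter from where it was at the start of the episode above 0.06 m).
Of tube0, tube1, tube2, tube3 only 2 to 3 are there at a start; the rules pass over those that are not, and their reading is None.
Of case0, case1, case2 only 2 to 3 are there at a start; the rules pass over those that are not, and their reading is None.
At some moment in a run one of base may be knocked a few centimetres aside while the robot is not near it.
It also fails if it takes over 210 s, if anything falls off the work surface, if the arm or the gripper's body presses on something with over 40 N, if the wrist force passes 120 N, or if a joint passes its speed limit or range.

## Working session

There is one attempt and no reset: what is moved stays moved. The work goes in short steps, Python scripts to look and compute and a tool call to move; the robot and the scene stay as the last step left them, time stands still between calls to the robot, and variables do not carry over. Pictures are saved under pics/ and viewed, at most 14 in all, crops included, and the job is handed in when it is done.

Besides the shell and the picture viewer there is one more tool, called after "Call:" as name([rows], argument=value, ...), one row to a line, values as JSON. apply_moves: Moves the arm, as the interface text tells. Its arguments: {"type":"object","properties":{"targets":{"type":"array"},"force":{"type":"number"}},"required":["targets"]}

```bash
ls; mkdir -p pics; python3 - <<'E'
from bench import sensors, optics, r
import cv2, numpy as np
print(sensors.sense())
for n in ("top","side"):
    c=optics.get_calibration(n); print(n,np.round(c["camera_matrix"],1).tolist(),np.round(c["dist_coeffs"],3),np.round(c["pose"],3).tolist())
    im=optics.snapshot(n); cv2.imwrite(f"pics/{n}0.png",im[:,:,::-1])
c=optics.get_calibration("wrist");print(np.round(c["camera_matrix"],1).tolist(),np.round(c["pose"],3).tolist())
E
```

```text
pics
{'time': 0.0, 'joint_pos': array([-8.06390669e+01,  7.51491908e+00,  8.53314509e+01, -5.25966528e-04,
        8.72607248e+01, -4.89427027e+00]), 'qd': array([ 0.10698022, -0.02468037,  0.05296936,  0.02138024,  0.01320288,
       -0.08146487]), 'joint_efforts': array([ 1.42354472e-05, -5.69408727e+01, -5.00547695e+01, -2.25500463e-05,
        1.50930835e-02,  1.88823907e-05]), 'tool_pos': array([ 147.64918354, -580.90837309,  197.72564189]), 'tcp_rot': array([-1.79893251e+02, -8.61363059e-03,  1.42552210e+01]), 'ft_force': array([0.93217385, 0.01085913, 0.15302965]), 'wrist_torque': array([ 0.01124901, -0.00985992,  0.00757685]), 'grip_force': 0.0, 'finger_gap': 85.21517992018845}
top [[499.1, 0.0, 281.3], [0.0, 499.1, 215.6], [0.0, 0.0, 1.0]] [-0.054  0.     0.     0.     0.   ] [[-0.029, -0.993, 0.115, 328.039], [-0.999, 0.026, -0.021, 63.143], [0.018, -0.116, -0.993, 1381.609], [0.0, 0.0, 0.0, 1.0]]
side [[484.5, 0.0, 275.9], [0.0, 484.5, 205.5], [0.0, 0.0, 1.0]] [-0.037  0.     0.     0.     0.   ] [[-0.943, -0.212, 0.256, 180.726], [-0.332, 0.586, -0.74, 835.422], [0.007, -0.783, -0.623, 779.874], [0.0, 0.0, 0.0, 1.0]]
[[325.7, 0.0, 279.1], [0.0, 325.7, 213.1], [0.0, 0.0, 1.0]] [[0.245, -0.936, -0.254, 210.864], [-0.969, -0.237, -0.063, -565.219], [-0.001, 0.261, -0.965, 373.893], [0.0, 0.0, 0.0, 1.0]]
```

View pics/top0.png

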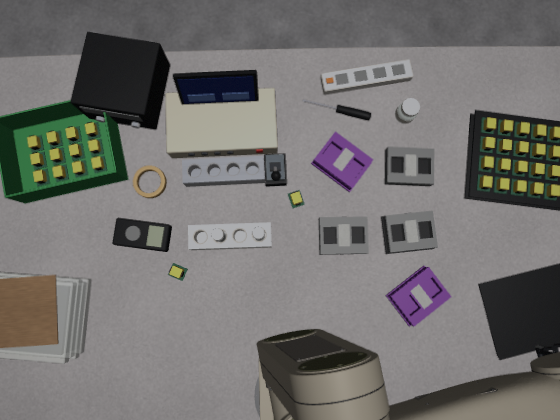

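View pics/side0.png

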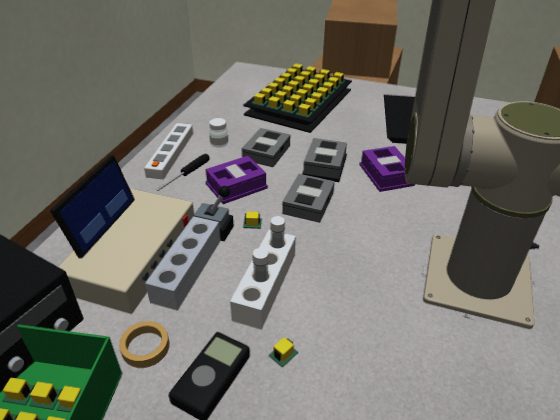

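The top view shows the carrier at (230,236) with tube caps near (218,235) and (258,233). The tester is at (225,172) with the lever knob at (276,176). The grey cases are at (410,166), (409,231) and (344,235), and the purple look-alikes at (342,161) and (419,296).

What could be mistaken for the base: grey (409,231), which shows a dark rim in the side view at (326,155), grey (410,166), grey (344,235), and the two purple ones. I'll check that in a close crop.

```bash
python3 - <<'E'
import cv2, numpy as np
t=cv2.imread("pics/top0.png");s=cv2.imread("pics/side0.png")
a=cv2.resize(t[140:260,310:450],(400,300*400//350),interpolation=cv2.INTER_CUBIC)
b=cv2.resize(s[120:225,230:370],(400,300),interpolation=cv2.INTER_CUBIC)
c=cv2.resize(t[145:255,180:300],(400,240*400//262),interpolation=cv2.INTER_CUBIC)[:250]
d=cv2.resize(s[180:330,140:310],(400,250),interpolation=cv2.INTER_CUBIC)
a=cv2.resize(a,(400,300))
cv2.imwrite("pics/crop1.png",np.vstack([np.hstack([a,b]),np.hstack([cv2.resize(t[145:255,180:300],(400,250),interpolation=cv2.INTER_CUBIC),d])]))
E
```

```text
(no output)
```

View pics/crop1.png

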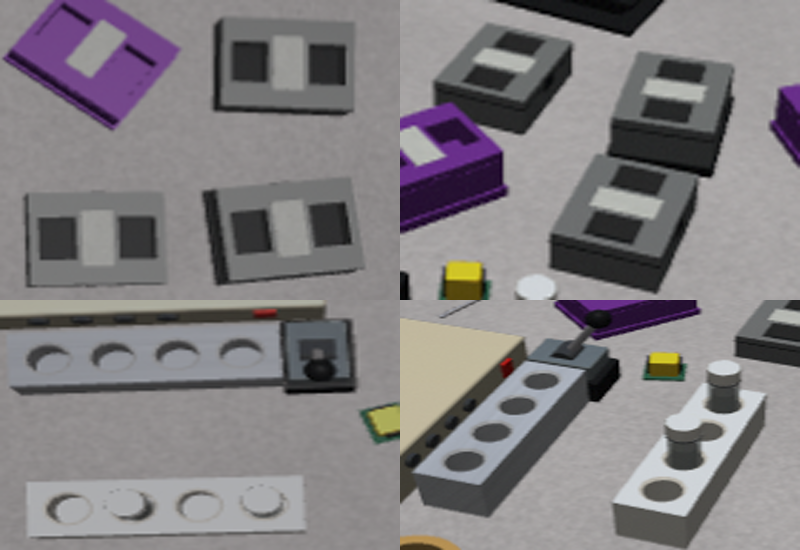

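The crop shows the black board under the grey case at top pixel (403,231), so that one is the base. The loose cases are at (411,165) and (344,235). Two tubes are present, in the 2nd hole from the left and the rightmost hole. Next come rough positions from two views.

```bash
cat > h.py <<'E'
from bench import sensors, optics, r
import cv2, numpy as np
def rays(cal,px):
    px=np.asarray(px,float).reshape(-1,1,2)
    u=cv2.undistortPoints(px,np.array(cal["camera_matrix"]),np.array(cal["dist_coeffs"])).reshape(-1,2)
    P=np.array(cal["pose"]); d=np.c_[u,np.ones(len(u))]@P[:3,:3].T
    return P[:3,3],d
def onplane(cal,px,z):
    o,d=rays(cal,px); return o+d*((z-o[2])/d[:,2:3])
def tri(c1,p1,c2,p2):
    o1,d1=rays(c1,p1);o2,d2=rays(c2,p2);out=[]
    for a,b in zip(d1,d2):
        t=np.linalg.lstsq(np.c_[a,-b],o2-o1,rcond=None)[0]
        q1=o1+a*t[0];q2=o2+b*t[1];out.append([*((q1+q2)/2),np.linalg.norm(q1-q2)])
    return np.array(out)
def project(cal,p):
    P=np.linalg.inv(np.array(cal["pose"]))
    return cv2.projectPoints(np.asarray(p,float).reshape(-1,1,3),cv2.Rodrigues(P[:3,:3])[0],P[:3,3],np.array(cal["camera_matrix"]),np.array(cal["dist_coeffs"]))[0].reshape(-1,2)
def blobs(mask,amin,amax):
    n,l,st,c=cv2.connectedComponentsWithStats(mask.astype(np.uint8)); out=[]
    for i in range(1,n):
        if amin<st[i,4]<amax:
            cn=cv2.findContours((l==i).astype(np.uint8),cv2.RETR_EXTERNAL,cv2.CHAIN_APPROX_NONE)[0][0]
            out.append((c[i],st[i],cn))
    return out
def tool():
    s=sensors.sense(); return s["tool_pos"],s["tcp_rot"]
def goal(x,y,z,yaw):
    "remaining shift in current tool axes, and turn about tool z (rad)"
    from scipy.spatial.transform import Rotation as R
    p,e=tool(); M=R.from_euler("xyz",e,degrees=True)
    d=M.inv().apply(np.array([x,y,z])-p)
    G=R.from_euler("xyz",[180,0,yaw],degrees=True)
    return np.round(d,1),np.round((M.inv()*G).as_rotvec(),3)
E
python3 - <<'E'
from h import *
cal={n:optics.get_calibration(n) for n in("top","side")}
im={n:cv2.imread(f"pics/{n}0.png") for n in cal}
def val(n,x,y): return im[n][y,x]
print(val("top",411,165),val("top",344,235),val("side",326,155),val("top",225,240),val("top",230,172))
for n in cal:
    h=cv2.cvtColor(im[n],cv2.COLOR_BGR2HSV)
    m=(h[...,1]<40)&(h[...,2]>165)
    print(n,[(np.round(b[0],1).tolist(),int(b[1][4])) for b in blobs(m,60,3000)])
lab=[[410.8,164.8],[344,235],[403,231]]
sd=[[230+490*.35,120+61*.35],[230+627*.35-140,120+(203)*.35],[230+673*.35-140,120+91*.35]]
sd[0][0]=230+(490-400)*.35
print(tri(cal["top"],lab,cal["side"],sd).round(1))
print(onplane(cal["top"],[[230,236],[225,172],[276,176]],60).round(0))
E
```

```text
[150 153 153] [151 154 154] [75 74 72] [157 158 160] [157 150 148]
top [([366.6, 74.6], 781), ([410.8, 105.8], 212), ([229.0, 235.2], 1605)]
side [([249.8, 88.1], 350), ([371.4, 110.9], 613), ([193.6, 109.7], 114), ([288.1, 152.7], 1633), ([217.1, 121.3], 110), ([165.2, 145.5], 662), ([199.8, 169.5], 1727), ([387.0, 142.2], 219), ([265.9, 140.5], 92), ([325.8, 151.1], 105), ([388.2, 159.7], 110), ([235.5, 170.6], 137), ([309.0, 190.5], 146), ([182.1, 253.0], 1284), ([364.3, 306.7], 139), ([99.7, 309.6], 82), ([387.9, 317.5], 119), ([203.5, 316.0], 120), ([96.8, 324.9], 164), ([116.7, 317.5], 95), ([402.5, 347.8], 251), ([368.6, 339.2], 83), ([147.1, 346.7], 81), ([442.4, 343.7], 88), ([429.2, 357.2], 134), ([321.6, 368.4], 382), ([164.2, 371.8], 156), ([308.1, 387.6], 243), ([347.8, 374.3], 64), ([338.0, 387.1], 114)]
[[ 623.3 -327.4   32.8   11.9]
 [ 426.1 -133.7   36.     2.2]
 [ 428.4 -289.1   62.     6.3]]
[[431. 173.  60.]
 [604. 184.  60.]
 [589.  47.  60.]]
```

Base is at about (428,-289), the cases at about (623,-327) and (426,-134), the carrier at about (431,173) and the tester at about (604,184). I'll move the wrist camera over the carrier and tester.

Call:
apply_moves([
  [0,0,0,0,0,0.124,0],
  [0,0,0,0,0,0.125,0],
  [50,0,-5,0,0,0,0],
  [50,0,-5,0,0,0,0],
  [50,0,-5,0,0,0,0],
  [50,-50,0,0,0,0,0],
  [50,-50,0,0,0,0,0],
  [10,-50,0,0,0,0,0],
  [10,-50,0,0,0,0,0],
  [10,-50,0,0,0,0,0],
  [10,-50,0,0,0,0,0],
  [10,-50,0,0,0,0,0],
  [10,-50,0,0,0,0,0],
  [10,-50,0,0,0,0,0],
  [10,-50,0,0,0,0,0],
  [0,-50,0,0,0,0,0],
  [0,-50,0,0,0,0,0],
  [0,-50,0,0,0,0,0],
  [0,-50,0,0,0,0,0],
  [0,-50,0,0,0,0,0],
])

```text
time: 2.6
tool_pos: [465.8, 158.4, 213.5]
tcp_rot: [180.0, 0.0, -0.0]
ft_force: [-0.1, 0.1, 0.2]
finger_gap: 85.1
grip_force: 0.0
```

Call:
apply_moves([
  [20,-20,0,0,0,0,0],
  [10,0,0,0,0,0,0],
  [0,0,0,0,0,0,0],
  [0,0,0,0,0,0,0],
])

```text
time: 3.1
tool_pos: [496.0, 175.8, 213.6]
tcp_rot: [180.0, 0.0, -0.1]
ft_force: [-0.4, -0.0, -0.7]
finger_gap: 85.3
grip_force: 0.0
```

```bash
python3 - <<'E'
from h import *
print(tool()); c=optics.get_calibration("wrist"); im=optics.snapshot("wrist")
cv2.imwrite("pics/w1.png",im[:,:,::-1]); np.save("w1.npy",np.array([c["pose"]])); print(np.round(c["pose"],2), c["dist_coeffs"])
E
```

```text
(array([496.01146866, 175.81906761, 213.57695299]), array([ 1.79983579e+02,  3.97384935e-02, -8.46711397e-02]))
[[-0.0000e+00 -9.7000e-01 -2.6000e-01  5.6132e+02]
 [-1.0000e+00  0.0000e+00 -0.0000e+00  1.7547e+02]
 [ 0.0000e+00  2.6000e-01 -9.7000e-01  3.8958e+02]
 [ 0.0000e+00  0.0000e+00  0.0000e+00  1.0000e+00]] [-0.04070793  0.          0.          0.          0.        ]
```

View pics/w1.png

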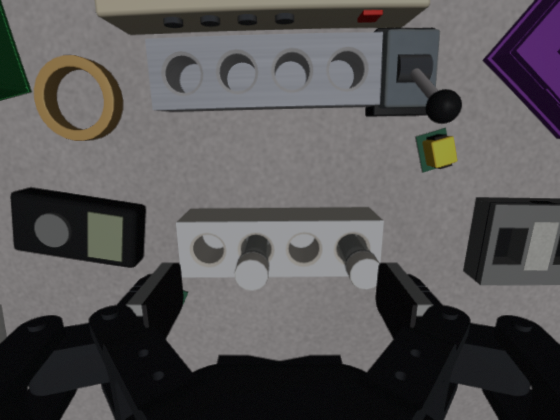

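View w1 shows the cap tops at (252,272) and (364,268), and the carrier holes at (209,248), (256,250), (304,248) and (352,248). The tester holes are at (184,74), (238,74), (292,71) and (347,70), the knob at (443,105). I'll take a second view, shifted forward.

Call:
apply_moves([
  [40,0,0,0,0,0,0],
  [40,0,0,0,0,0,0],
  [0,0,0,0,0,0,0],
  [0,0,0,0,0,0,0],
])

```text
time: 3.65
tool_pos: [575.8, 176.2, 213.6]
tcp_rot: [180.0, 0.0, -0.1]
ft_force: [-0.3, -0.0, 0.0]
finger_gap: 85.6
grip_force: 0.0
```

```bash
cat > hol.py <<'E'
from h import *
# hole rims by ellipse fits on contours of Canny edges near predicted hole centres
def rims(im,cal,guess,z,rad=18):
    g=cv2.cvtColor(im,cv2.COLOR_RGB2GRAY); out=[]
    # rectify plane z around guess at 0.25 mm/px : x right = -y world, y down = -x world
    for gx,gy in guess:
        w=np.array([[gx+30,gy+30,z],[gx+30,gy-30,z],[gx-30,gy-30,z],[gx-30,gy+30,z]])
        H=cv2.getPerspectiveTransform(project(cal,w).astype(np.float32),np.float32([[0,0],[240,0],[240,240],[0,240]]))
        p=cv2.GaussianBlur(cv2.warpPerspective(g,H,(240,240),flags=cv2.INTER_CUBIC),(5,5),0)
        out.append(p)
    return out
E
python3 - <<'E'
from hol import *
print(tool()); c2=optics.get_calibration("wrist"); im2=optics.snapshot("wrist")
cv2.imwrite("pics/w2.png",im2[:,:,::-1]); np.save("w2.npy",np.array([c2["pose"]]))
c1=dict(c2,pose=np.load("w1.npy")[0])
H=[[184,74],[238,74],[292,71],[347,70]]
q=onplane(c1,H,60); print(q.round(1))
C=[[209,248],[256,250],[304,248],[352,248]]
k=onplane(c1,C,60); print(k.round(1))
im1=cv2.imread("pics/w1.png")[:,:,::-1].copy()
print(project(c2,q).round(0).tolist(), project(c2,k).round(0).tolist())
A=np.hstack(rims(im1,c1,q[:,:2],60)); B=np.hstack(rims(im2,c2,q[:,:2],60))
D=np.hstack(rims(im1,c1,k[:,:2],60))
cv2.imwrite("pics/rect.png",cv2.resize(np.vstack([A,B,D]),(800,600)))
E
```

```text
(array([575.80177614, 176.22011811, 213.64464267]), array([ 1.79996117e+02,  4.76940086e-02, -5.93961211e-02]))
[[608.9 265.3  60. ]
 [608.4 214.   60. ]
 [610.9 162.9  60. ]
 [611.9 110.9  60. ]]
[[432.9 251.4  60. ]
 [430.6 200.5  60. ]
 [432.7 148.6  60. ]
 [432.5  96.6  60. ]]
[[190.0, 158.0], [241.0, 159.0], [292.0, 156.0], [344.0, 155.0]] [[214.0, 313.0], [258.0, 315.0], [303.0, 313.0], [348.0, 313.0]]
```

View pics/rect.png

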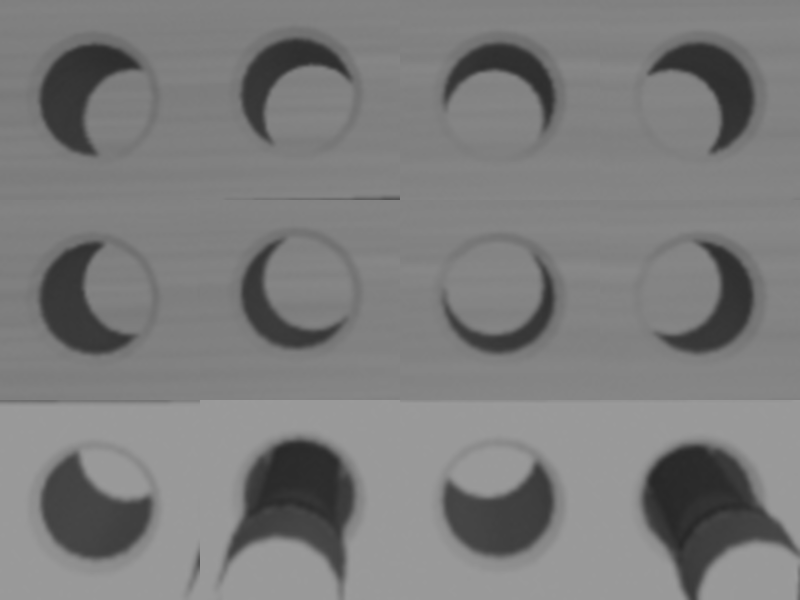

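Both views, rectified at z=60, put the tester hole rims in the same places, so that height is right. I'll fit circles to the dark arcs (17 mm rim radius), then triangulate the caps and the knob.

```bash
python3 - <<'E'
from hol import *
c2=optics.get_calibration("wrist"); c1=dict(c2,pose=np.load("w1.npy")[0]); c2=dict(c2,pose=np.load("w2.npy")[0])
im1=cv2.imread("pics/w1.png")[:,:,::-1].copy();im2=cv2.imread("pics/w2.png")[:,:,::-1].copy()
def cen(im,c,gs,z):
    o=[]
    for (gx,gy),p in zip(gs,rims(im,c,gs,z)):
        m=p<105; m[:, :40]=0; m[:,200:]=0; m[:40]=0; m[200:]=0
        b=max(blobs(m,300,60000),key=lambda b:b[1][4])[2]
        (u,v),r_=cv2.minEnclosingCircle(b); o.append([gx+30-v*.25,gy+30-u*.25,r_*.25])
    return np.array(o)
q=[[608.9,265.3],[608.4,214],[610.9,162.9],[611.9,110.9]]
a=cen(im1,c1,q,57);b=cen(im2,c2,q,57);print("tester",a.round(1).tolist(),b.round(1).tolist())
k=[[432.9,251.4],[430.6,200.5],[432.7,148.6],[432.5,96.6]]
a2=cen(im1,c1,k,57);print("carrier",a2.round(1).tolist()); 
t=(a+b)/2
for n,h in(("t",t),("c",a2[[0,2]])):
    l=h[:,:2]; d=l[0]-l[-1]; print(n,l.mean(0),"yaw",np.degrees(np.arctan2(-d[0],d[1])), np.linalg.norm(d))
g1=cv2.cvtColor(im1,cv2.COLOR_RGB2GRAY);g2=cv2.cvtColor(im2,cv2.COLOR_RGB2GRAY)
for nm,g,cc in(("1",g1,c1),("2",g2,c2)):
    for y in(k[1],k[3]):
        e=project(cc,[[*y,122]])[0]; x0,y0=int(e[0]),int(e[1]); w=g[y0-25:y0+25,x0-25:x0+25]
        bl=[(np.round(np.array(cv2.minEnclosingCircle(b[2])[0])+[x0-25,y0-25],1),round(cv2.minEnclosingCircle(b[2])[1],1),b[1][4]) for b in blobs(w>172,150,2400)]
        print(nm,e.round(0),w.max(),int(w[25,25]),bl)
def knob(g,x,y):
    w=g[y-30:y+30,x-30:x+30]<30
    return [(np.round(np.array(cv2.minEnclosingCircle(b[2])[0])+[x-30,y-30],1),cv2.minEnclosingCircle(b[2])[1],b[1][4]) for b in blobs(w,150,3000)]
e=project(c2,onplane(c1,[[443,105]],127))[0].astype(int)
print(knob(g1,443,105),e,knob(g2,*e))
E
```

```text
tester [[609.7, 267.4, 17.6], [611.0, 215.2, 17.5], [611.9, 162.9, 17.4], [612.9, 110.8, 17.5]] [[609.3, 267.6, 17.5], [610.2, 215.5, 17.4], [611.6, 163.1, 17.4], [612.6, 110.8, 17.4]]
carrier [[430.7, 253.2, 16.9], [426.4, 203.0, 22.1], [431.4, 148.7, 16.9], [430.0, 94.0, 20.2]]
t [611.15569987 189.17064705] yaw 1.1989476734465343 156.69394888268823
c [431.04005413 200.93255997] yaw 0.40116835067906315 104.44068259412367
1 [251. 276.] 154 153 []
1 [367. 273.] 154 153 []
2 [254. 350.] 155 154 []
2 [361. 348.] 155 154 []
[(array([436.5, 107. ]), 24.520498275756836, np.int32(909))] [431 204] [(array([431.7, 206.6]), 16.021316528320312, np.int32(721))]
```

```bash
python3 - <<'E'
from hol import *
c2=optics.get_calibration("wrist"); c1=dict(c2,pose=np.load("w1.npy")[0]); c2=dict(c2,pose=np.load("w2.npy")[0])
G=[cv2.imread(f"pics/w{i}.png",0) for i in(1,2)]
def hough(g,e,rr=(14,21)):
    x0,y0=np.round(e).astype(int); w=cv2.resize(g[y0-30:y0+30,x0-30:x0+30],None,fx=4,fy=4,interpolation=cv2.INTER_CUBIC)
    h=cv2.HoughCircles(w,cv2.HOUGH_GRADIENT,1,200,param1=60,param2=12,minRadius=rr[0]*4,maxRadius=rr[1]*4)
    return h[0,0,:2]/4+[x0-30,y0-30]-.375,h[0,0,2]/4
for nm,p in(("A",[431,200.9,122]),("B",[431.8,96.5,122]),("knob",[580,47,127])):
    rr=(14,21) if nm!="knob" else (13,20)
    x=[hough(g,project(c,[p])[0],rr) for g,c in zip(G,(c1,c2))]
    print(nm,x,tri(c1,[x[0][0]],c2,[x[1][0]]).round(1))
print(goal(431,201,160,0.4))
E
```

```text
A [(array([250.75, 277.5 ]), np.float32(17.95)), (array([254.5 , 341.75]), np.float32(16.65))] [[406.  204.7  76.2   1.7]]
B [(array([364.  , 274.25]), np.float32(14.15)), (array([361.25, 352.25]), np.float32(16.7))] [[436.4 100.6 132.6   2.7]]
knob [(array([442.25, 104.25]), np.float32(19.0)), (array([432.25, 207.5 ]), np.float32(16.675))] [[576.8  52.4 136.2   1. ]]
(array([-144.7,  -24.4,   54.1]), array([-0.   ,  0.   , -0.008]))
```

Tube A is at about (431,201) and tube B at about (432,96.5). I'll put A in the tester hole at y=+78 (609.5,267.5) and B in the one at y=-26 (611.7,163). Grasping A first.

Call:
apply_moves([
  [-48,-8,0,0,0,0,0],
  [-48,-8,0,0,0,0,0],
  [-49,-9,10,0,0,0,0],
  [0,0,40,0,0,0,0],
  [0,0,40,0,0,0,0],
  [0,0,20,0,0,0,0],
  [0,0,15,0,0,0,0],
  [0,0,0,0,0,0,0],
])

```text
time: 4.7
tool_pos: [430.5, 201.6, 88.3]
tcp_rot: [180.0, 0.1, -0.0]
ft_force: [0.4, 0.3, 1.0]
finger_gap: 85.5
grip_force: 0.0
```

```bash
python3 - <<'E'
from h import *
print(tool()); c=optics.get_calibration("wrist"); im=optics.snapshot("wrist"); s=optics.snapshot("side")
np.save("w3.npy",np.array([c["pose"]]))
cv2.imwrite("pics/w3.png",np.hstack([im[:,:,::-1][150:,80:480],cv2.resize(s[:,:,::-1][180:330,180:380],(360,270))]) if 0 else cv2.hconcat([im[:,:,::-1][150:420,80:480],cv2.resize(s[:,:,::-1][180:330,170:390],(396,270))]))
E
```

```text
(array([430.46001724, 201.57319871,  88.29785762]), array([ 1.79980578e+02,  5.91506412e-02, -4.57957556e-03]))
```

View pics/w3.png

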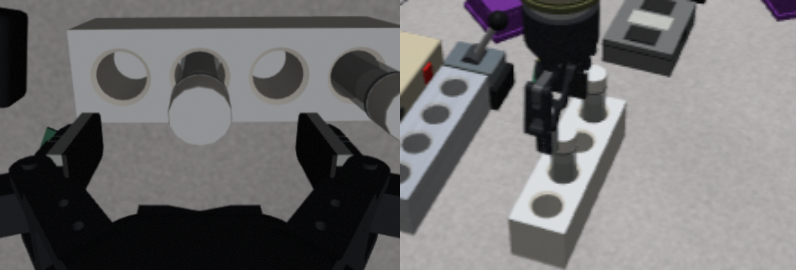

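The cap is centred between the pads at full-frame pixel (280,263). I'll close on it and lift.

Call:
apply_moves([
  [0,0,0,0,0,0,1],
  [0,0,0,0,0,0,1],
  [0,0,0,0,0,0,1],
  [0,0,0,0,0,0,1],
  [0,0,0,0,0,0,1],
  [0,0,0,0,0,0,1],
], force=40)

```text
time: 5.55
tool_pos: [433.3, 201.2, 91.1]
tcp_rot: [180.0, -0.2, -0.0]
ft_force: [-0.4, -6.0, 12.3]
finger_gap: 0.3
grip_force: 6.3
```

```bash
python3 - <<'E'
from h import *
c=dict(optics.get_calibration("wrist"),pose=np.load("w3.npy")[0]); print(onplane(c,[[280,263],[280,262]],122).round(1)); s=sensors.sense(); print(s["finger_gap"],s["grip_force"],goal(609.5,267.5,160,0))
E
```

```text
[[432.7 200.8 122. ]
 [433.2 200.8 122. ]]
0.30307912203769016 6.314163773786277 (array([176.4, -66.3, -68.3]), array([ 0.001, -0.004, -0.   ]))
```

```bash
python3 - <<'E'
from h import *
im=optics.snapshot("wrist"); s=optics.snapshot("side")
cv2.imwrite("pics/w4.png",cv2.hconcat([im[:,:,::-1][150:420,80:480],cv2.resize(s[:,:,::-1][180:330,170:390],(396,270))]))
E
```

```text
(no output)
```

View pics/w4.png

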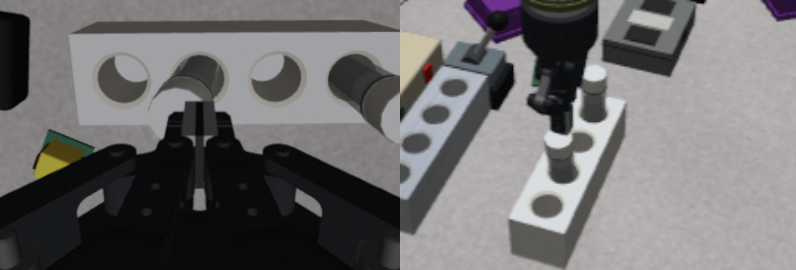

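Fingers shut to 0.3 mm: the tube was squeezed out and now leans towards +y. I'll check where the fingertips really are in the image.

```bash
python3 - <<'E'
from h import *
c=optics.get_calibration("wrist"); p,e=tool(); print(p,e,sensors.sense()["ft_force"])
print(project(c,[p,p+[0,0,19],p+[11,0,0],p+[-11,0,0]]).round(0))
print("cap ring at z122/100 around 432,201:",project(c,[[432,201,122],[448,201,122],[416,201,122]]).round(0).tolist())
print("hole",project(c,[[431,200.9,57]]).round(0))
E
```

```text
[433.32330274 201.25483819  91.0781967 ] [ 1.79959470e+02 -2.31946706e-01 -2.82708350e-02] [-0.08163567 -6.33956726 12.53394974]
[[279. 243.]
 [279. 255.]
 [278. 224.]
 [279. 260.]]
cap ring at z122/100 around 432,201: [[279.0, 267.0], [279.0, 236.0], [279.0, 297.0]]
hole [[279. 228.]]
```

```bash
python3 - <<'E'
from h import *
c=optics.get_calibration("side"); t=optics.get_calibration("top")
P=[[430.5,201.6+46,101],[430.5-18,201.6+46,101],[433,201,91],[416,201,91],[431,200.9,122],[431,201,10]]
print(((project(c,P)-[170,180])*1.8+[400,0]).round(0))
E
```

```text
[[548. 173.]
 [564. 177.]
 [561. 149.]
 [576. 153.]
 [563. 129.]
 [564. 199.]]
```

```bash
python3 - <<'E'
import cv2
a=cv2.imread("pics/w3.png")[:,396:];b=cv2.imread("pics/w4.png")[:,396:]
cv2.imwrite("pics/cmp.png",cv2.hconcat([cv2.resize(a[40:200,80:280],(400,320),interpolation=cv2.INTER_CUBIC),cv2.resize(b[40:200,80:280],(400,320),interpolation=cv2.INTER_CUBIC)]))
E
```

```text
(no output)
```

View pics/cmp.png

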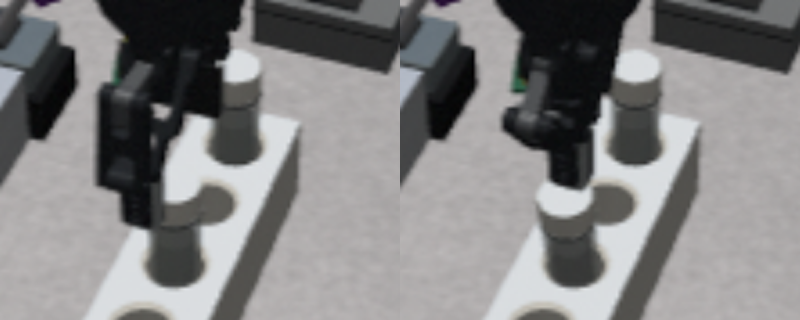

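In the side view the shut fingertips sit about 30 mm above the reported TCP, resting on the cap top. So the tips are really at about TCP z + 31 mm, which fits a 122 mm cap at TCP 91 with 12 N upward. I'll back off, open, and go about 33 mm lower.

Call:
apply_moves([
  [0,0,-30,0,0,0,1],
  [0,0,-30,0,0,0,0],
  [0,0,0,0,0,0,0],
  [0,0,0,0,0,0,0],
  [0,0,0,0,0,0,0],
  [0,0,0,0,0,0,0],
  [0,0,0,0,0,0,0],
])

```text
time: 6.52
tool_pos: [431.0, 201.7, 148.3]
tcp_rot: [180.0, 0.0, -0.0]
ft_force: [-0.4, 0.2, -0.0]
finger_gap: 85.1
grip_force: 0.0
```

```bash
python3 - <<'E'
from h import *
c=optics.get_calibration("wrist"); p,e=tool(); im=optics.snapshot("wrist"); s=optics.snapshot("side")
print(p,sensors.sense()["finger_gap"],project(c,[[431,201,122]]))
a=im[:,:,::-1][130:400,80:480]; b=cv2.resize(s[:,:,::-1][170:320,170:392],(400,270),interpolation=cv2.INTER_CUBIC)
cv2.imwrite("pics/w5.png",cv2.hconcat([a,b]))
E
```

```text
[431.01645193 201.71473054 148.27679603] 85.6016880601037 [[279.62952838 228.5289716 ]]
```

View pics/w5.png

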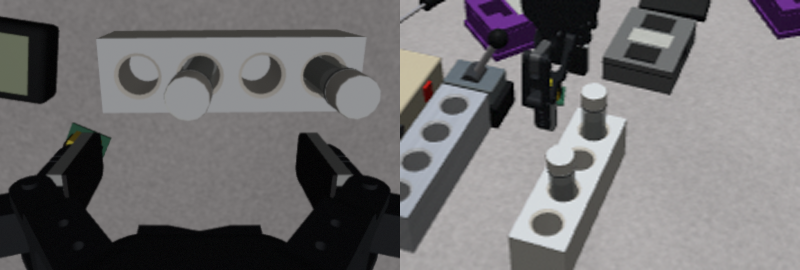

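The tube leans with its cap at full pixel (267,223), about (435,209), still well inside the open fingers. Descending to TCP z 55 and gripping.

Call:
apply_moves([
  [2,-3,30,0,0,0,0],
  [0,0,30,0,0,0,0],
  [0,0,20,0,0,0,0],
  [0,0,13,0,0,0,0],
  [0,0,0,0,0,0,0],
  [0,0,0,0,0,0,1],
  [0,0,0,0,0,0,1],
  [0,0,0,0,0,0,1],
  [0,0,0,0,0,0,1],
  [0,0,0,0,0,0,1],
  [0,0,0,0,0,0,1],
], force=40)

```text
time: 8.0
tool_pos: [434.0, 205.0, 56.5]
tcp_rot: [-180.0, -0.1, -0.0]
ft_force: [-0.1, -0.9, 5.6]
finger_gap: 30.3
grip_force: 39.5
```

Gripped at 30.3 mm, but the grip is 4 mm off in y, so the tube is tilted. I'll open a little, centre over the hole, regrip and lift.

Call:
apply_moves([
  [0,0,0,0,0,0,0.4],
  [0,0,0,0,0,0,0.4],
  [-2,4,0,0,0,0,0.4],
  [0,0,0,0,0,0,0.4],
  [0,0,0,0,0,0,1],
  [0,0,0,0,0,0,1],
  [0,0,0,0,0,0,1],
  [0,0,0,0,0,0,1],
], force=40)

```text
time: 9.0
tool_pos: [431.5, 200.8, 55.9]
tcp_rot: [180.0, -0.0, -0.0]
ft_force: [-0.2, -1.2, 1.7]
finger_gap: 29.8
grip_force: 39.5
```

Call:
apply_moves([
  [0,0,-20,0,0,0,1],
  [0,0,-30,0,0,0,1],
  [0,0,-30,0,0,0,1],
  [0,0,0,0,0,0,1],
])

```text
time: 9.5
tool_pos: [433.1, 201.5, 138.4]
tcp_rot: [-179.9, -0.3, -0.0]
ft_force: [1.0, 0.3, -1.0]
finger_gap: 29.7
grip_force: 39.6
```

```bash
python3 - <<'E'
from h import *
c=optics.get_calibration("wrist"); p,e=tool(); im=optics.snapshot("wrist"); s=optics.snapshot("side")
print(p,goal(609.5,267.5,135,0))
a=cv2.resize(im[:,:,::-1][180:300,180:380],(400,240)); b=cv2.resize(s[:,:,::-1][150:310,170:392],(400,288),interpolation=cv2.INTER_CUBIC)
cv2.imwrite("pics/w6.png",cv2.hconcat([cv2.copyMakeBorder(a,0,48,0,0,0),b]))
E
```

```text
[433.14188974 201.53273989 138.3616849 ] (array([ 1.784e+02, -6.670e+01,  1.000e-01]), array([-0.,  0., -0.]))
```

View pics/w6.png

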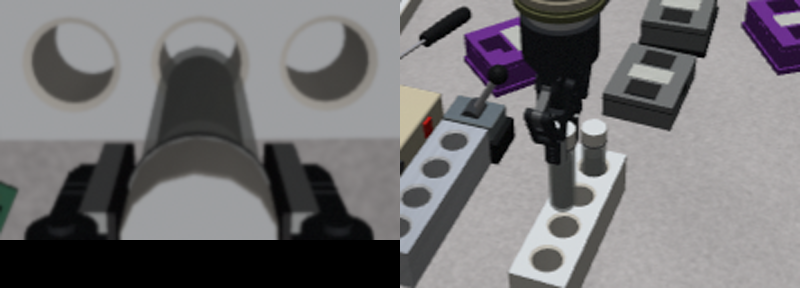

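The tube is held upright on its body (gap 29.7 mm) and clear of the carrier. Moving over the tester's hole at (609.5,267.5).

Call:
apply_moves([
  [45,-17,0,0,0,0,1],
  [45,-17,0,0,0,0,1],
  [45,-17,0,0,0,0,1],
  [44,-16,0,0,0,0,1],
  [0,0,0,0,0,0,1],
  [0,0,0,0,0,0,1],
])

```text
time: 10.35
tool_pos: [608.9, 267.3, 133.3]
tcp_rot: [179.9, 0.2, -0.0]
ft_force: [-0.0, -0.9, -1.3]
finger_gap: 29.9
grip_force: 39.7
```

```bash
python3 - <<'E'
from h import *
p,e=tool();print(p,e,goal(610,267.5,56,0)); s=optics.snapshot("side");t=optics.snapshot("top")
for n,im,P in(("side",s,[[610,267.5,93],[610,267.5,57]]),("top",t,[[610,267.5,57]])): print(n,project(optics.get_calibration(n),P).round(1))
cv2.imwrite("pics/w7s.png",s[:,:,::-1]);cv2.imwrite("pics/w7.png",optics.snapshot("wrist")[:,:,::-1])
E
```

```text
[608.94836965 267.32232314 133.30689841] [ 1.79928984e+02  2.13521485e-01 -1.33191406e-02] (array([ 1.3, -0.3, 77.3]), array([ 0.001,  0.004, -0.   ]))
side [[164.2 263.1]
 [166.7 275.7]]
top [[194.  170.8]]
```

Call:
apply_moves([
  [0.5,0,20,0,0,0,1],
  [0,0,15,0,0,0,1],
  [0,0,15,0,0,0,1],
  [0,0,0,0,0,0,1],
])

```text
time: 11.0
tool_pos: [609.1, 267.2, 83.0]
tcp_rot: [179.9, 0.2, -0.0]
ft_force: [-0.9, -0.6, 0.5]
finger_gap: 29.9
grip_force: 39.7
```

Call:
apply_moves([
  [0,0,12,0,0,0,1],
  [0,0,10,0,0,0,1],
  [0,0,4,0,0,0,1],
  [0,0,0,0,0,0,1],
])

```text
time: 11.5
tool_pos: [610.6, 267.7, 59.3]
tcp_rot: [180.0, 0.0, -0.0]
ft_force: [0.5, -0.5, -0.2]
finger_gap: 29.8
grip_force: 39.7
```

Call:
apply_moves([
  [0,0,0,0,0,0,0],
  [0,0,0,0,0,0,0],
  [0,0,0,0,0,0,0],
  [0,0,0,0,0,0,0],
  [0,0,-30,0,0,0,0],
  [0,0,-30,0,0,0,0],
  [0,0,-25,0,0,0,0],
  [-36,34,0,0,0,0,0],
  [-36,34,0,0,0,0,0],
  [-36,34,0,0,0,0,0],
  [-36,34,0,0,0,0,0],
  [-35,35,0,0,0,0,0],
  [0,0,0,0,0,0,0],
  [0,0,0,0,0,0,0],
])

```text
time: 13.25
tool_pos: [432.5, 96.9, 145.5]
tcp_rot: [-180.0, -0.1, -0.0]
ft_force: [-0.3, 0.6, 0.8]
finger_gap: 85.3
grip_force: 0.0
```

```bash
python3 - <<'E'
from h import *
c=optics.get_calibration("wrist"); im=optics.snapshot("wrist"); s=optics.snapshot("side"); p,e=tool()
print(p,goal(431.8,96.5,55,0),project(c,[[431.8,96.5,122]]),project(optics.get_calibration("side"),[[609.5,267.5,122],[609.5,267.5,130]]).round(0).tolist())
a=im[:,:,::-1][80:380,80:480]; b=cv2.resize(s[:,:,::-1][180:330,110:310],(400,300),interpolation=cv2.INTER_CUBIC)
cv2.imwrite("pics/w8.png",cv2.hconcat([a,b]))
E
```

```text
[432.66628332  97.3386733  145.28573245] (array([-1. ,  0.9, 90.3]), array([-0.   , -0.001,  0.   ])) [[279.22548539 230.92698105]] [[162.0, 253.0], [162.0, 250.0]]
```

View pics/w8.png

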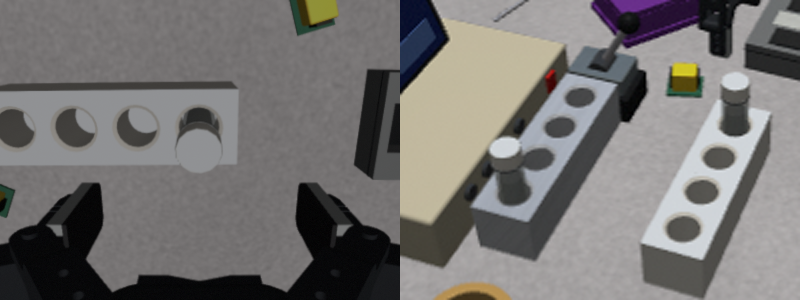

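Tube A stands down in the tester (cap at crop (506,152), same look as B). Tube B is upright, with its cap at full pixel (278,228). Gripping B.

Call:
apply_moves([
  [-0.5,0.5,30,0,0,0,0],
  [0,0,30,0,0,0,0],
  [0,0,18,0,0,0,0],
  [0,0,10,0,0,0,0],
  [0,0,0,0,0,0,0],
  [0,0,0,0,0,0,1],
  [0,0,0,0,0,0,1],
  [0,0,0,0,0,0,1],
  [0,0,0,0,0,0,1],
  [0,0,0,0,0,0,1],
  [0,0,0,0,0,0,1],
], force=40)

```text
time: 14.72
tool_pos: [431.9, 96.4, 57.5]
tcp_rot: [-180.0, -0.1, -0.0]
ft_force: [0.6, -0.9, 5.3]
finger_gap: 29.6
grip_force: 39.4
```

Call:
apply_moves([
  [0,0,-20,0,0,0,1],
  [0,0,-30,0,0,0,1],
  [0,0,-30,0,0,0,1],
  [45,-16,0,0,0,0,1],
  [45,-17,0,0,0,0,1],
  [45,-17,0,0,0,0,1],
  [45,-17,0,0,0,0,1],
  [0,0,0,0,0,0,1],
  [0,0,0,0,0,0,1],
])

```text
time: 15.85
tool_pos: [610.4, 163.1, 135.7]
tcp_rot: [180.0, 0.1, -0.0]
ft_force: [-0.1, 0.1, -0.5]
finger_gap: 29.6
grip_force: 39.6
```

```bash
python3 - <<'E'
from h import *
p,e=tool();print(p,e,goal(611.7,163,57,0))
E
```

```text
[610.43720962 163.05358719 135.65027766] [ 1.79968003e+02  1.30245797e-01 -5.19406667e-03] (array([ 1.4,  0. , 78.6]), array([ 0.001,  0.002, -0.   ]))
```

Call:
apply_moves([
  [1,0,20,0,0,0,1],
  [0,0,15,0,0,0,1],
  [0,0,15,0,0,0,1],
  [0,0,12,0,0,0,1],
  [0,0,10,0,0,0,1],
  [0,0,4,0,0,0,1],
  [0,0,0,0,0,0,1],
])

```text
time: 16.73
tool_pos: [612.3, 163.3, 60.6]
tcp_rot: [-180.0, 0.0, -0.0]
ft_force: [0.1, -0.0, -0.5]
finger_gap: 29.5
grip_force: 39.6
```

Call:
apply_moves([
  [0,0,0,0,0,0,0],
  [0,0,0,0,0,0,0],
  [0,0,0,0,0,0,0],
  [0,0,0,0,0,0,0],
  [0,0,-30,0,0,0,0],
  [0,0,-30,0,0,0,0],
  [0,0,-30,0,0,0,0],
  [0,0,0,0,0,0,1],
  [0,0,0,0,0,0,1],
])

```text
time: 17.85
tool_pos: [611.9, 163.2, 150.0]
tcp_rot: [180.0, 0.0, -0.0]
ft_force: [0.4, 0.1, -0.9]
finger_gap: 51.5
grip_force: 0.0
```

```bash
python3 - <<'E'
from h import *
p,e=tool();print(p,e)
c=optics.get_calibration("side"); im=optics.snapshot("side"); cv2.imwrite("pics/s9.png",im[:,:,::-1])
t=optics.snapshot("wrist"); cv2.imwrite("pics/w9.png",t[:,:,::-1])
h=cv2.cvtColor(im,cv2.COLOR_RGB2HSV); m=(h[...,1]<30)&(h[...,2]>175)
for P in([609.5,267.5,122],[611.7,163,122],[431.8,96.5,122]):
    u,v=project(c,[P])[0].round().astype(int); w=im[v-16:v+17,u-14:u+15].mean(2)
    print(u,v,w[:,14].round().astype(int).tolist())
E
```

```text
[611.92928794 163.18699547 149.96701324] [ 1.79989967e+02  4.67786029e-02 -1.29487316e-02]
162 253 [181, 180, 180, 173, 158, 135, 104, 69, 58, 60, 70, 145, 214, 213, 212, 213, 214, 213, 214, 214, 213, 198, 89, 84, 84, 84, 83, 82, 70, 46, 63, 63, 63]
186 220 [182, 180, 180, 181, 174, 161, 132, 100, 68, 58, 58, 73, 131, 214, 214, 214, 213, 214, 214, 214, 214, 148, 85, 85, 83, 84, 84, 81, 49, 58, 63, 65, 64]
278 219 [169, 166, 166, 166, 167, 169, 166, 171, 170, 169, 166, 169, 174, 174, 169, 161, 167, 167, 165, 167, 168, 168, 166, 164, 162, 165, 168, 166, 163, 206, 215, 215, 214]
```

Both caps appear at the same depth at their predicted pixels, so both are seated. Now the lever: shut the fingers and come down on the robot side of the knob (≈(576,48)).

Call:
apply_moves([
  [-26,38,0,0,0,0,1],
  [-26,38,0,0,0,0,1],
  [-25,38,0,0,0,0,1],
  [0,0,0,0,0,0,1],
  [0,0,25,0,0,0,1],
  [0,0,25,0,0,0,1],
  [0,0,17,0,0,0,1],
  [0,0,0,0,0,0,1],
])

```text
time: 18.95
tool_pos: [533.8, 49.7, 81.7]
tcp_rot: [-180.0, 0.2, 0.0]
ft_force: [0.0, 0.5, -0.4]
finger_gap: 0.1
grip_force: 0.0
```

Call:
apply_moves([
  [15,0,0,0,0,0,1],
  [10,0,0,0,0,0,1],
  [10,0,0,0,0,0,1],
  [10,0,0,0,0,0,1],
  [10,0,0,0,0,0,1],
  [10,0,0,0,0,0,1],
  [10,0,0,0,0,0,1],
  [8,0,0,0,0,0,1],
  [0,0,0,0,0,0,1],
])

```text
time: 20.08
tool_pos: [618.9, 49.2, 83.7]
tcp_rot: [180.0, -0.0, -0.0]
ft_force: [0.1, 0.5, -0.4]
finger_gap: 0.2
grip_force: 0.0
```

```bash
python3 - <<'E'
from h import *
p,e=tool();print(p,sensors.sense()["ft_force"])
im=optics.snapshot("side"); b=im[:,:,::-1][150:270,140:340]; t=optics.snapshot("top")[:,:,::-1][130:230,200:333]
cv2.imwrite("pics/s10.png",cv2.hconcat([cv2.resize(b,(400,240),interpolation=cv2.INTER_CUBIC),cv2.resize(t,(320,240),interpolation=cv2.INTER_CUBIC)]))
E
```

```text
[618.87001612  49.18427751  83.69341249] [ 0.10364385  0.50965183 -0.39720302]
```

View pics/s10.png

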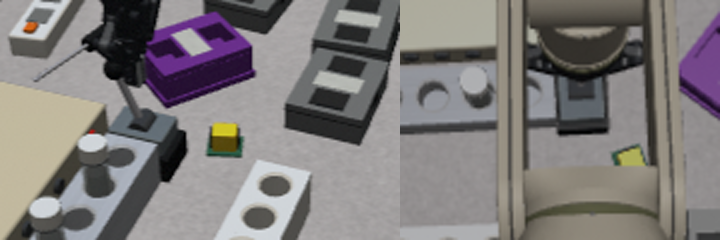

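The stem leans forward, so the lever is moving; both tubes stay seated. I'll keep pushing to the end stop in small steps.

Call:
apply_moves([
  [5,0,0,0,0,0,1],
  [4,0,0,0,0,0,1],
  [3,0,0,0,0,0,1],
  [0,0,0,0,0,0,1],
])

```text
time: 20.68
tool_pos: [629.5, 49.3, 83.6]
tcp_rot: [180.0, 0.1, -0.0]
ft_force: [-5.7, 0.3, 2.5]
finger_gap: -0.2
grip_force: 2.8
```

Call:
apply_moves([
  [3,0,0,0,0,0,1],
  [2,0,0,0,0,0,1],
  [0,0,0,0,0,0,1],
])

```text
time: 21.05
tool_pos: [629.9, 49.3, 83.3]
tcp_rot: [180.0, 0.7, 0.0]
ft_force: [-28.9, -1.5, 16.4]
finger_gap: -0.0
grip_force: 14.7
```

The end stop is reached (29 N). Next: back off, lift over the knob, come down behind it and pull it back.

Call:
apply_moves([
  [-10,0,0,0,0,0,1],
  [-10,0,-20,0,0,0,1],
  [0,0,-30,0,0,0,1],
  [0,0,-30,0,0,0,1],
  [30,0,0,0,0,0,1],
  [30,0,0,0,0,0,1],
  [16,0,0,0,0,0,1],
  [0,0,0,0,0,0,1],
  [0,0,25,0,0,0,1],
  [0,0,25,0,0,0,1],
  [0,0,20,0,0,0,1],
  [0,0,0,0,0,0,1],
])

```text
time: 22.55
tool_pos: [689.4, 49.3, 91.5]
tcp_rot: [-180.0, 0.2, -0.0]
ft_force: [-0.6, 0.1, -0.7]
finger_gap: -0.1
grip_force: 0.0
```

Call:
apply_moves([
  [-12,0,0,0,0,0,1],
  [-10,0,0,0,0,0,1],
  [-10,0,0,0,0,0,1],
  [-10,0,0,0,0,0,1],
  [-10,0,0,0,0,0,1],
  [-10,0,0,0,0,0,1],
  [-10,0,0,0,0,0,1],
  [-6,0,0,0,0,0,1],
  [0,0,0,0,0,0,1],
])

```text
time: 23.68
tool_pos: [612.7, 49.3, 93.7]
tcp_rot: [-180.0, 0.0, -0.0]
ft_force: [-0.3, 0.2, -0.1]
finger_gap: -0.2
grip_force: 0.0
```

Call:
apply_moves([
  [-5,0,3,0,0,0,1],
  [-4,0,3,0,0,0,1],
  [-4,0,2,0,0,0,1],
  [0,0,0,0,0,0,1],
])

```text
time: 24.18
tool_pos: [600.3, 49.3, 85.8]
tcp_rot: [180.0, -0.0, -0.0]
ft_force: [1.6, -0.1, -0.0]
finger_gap: 0.1
grip_force: 0.9
```

Call:
apply_moves([
  [-2,0,0,0,0,0,1],
  [0,0,0,0,0,0,1],
])

```text
time: 24.42
tool_pos: [600.0, 49.2, 86.0]
tcp_rot: [-180.0, -0.2, -0.0]
ft_force: [10.3, 0.3, -7.0]
finger_gap: -0.3
grip_force: 5.2
```

The off stop is reached (10 N). Backing away, then back to tube B in the tester.

Call:
apply_moves([
  [8,0,0,0,0,0,1],
  [6,0,-15,0,0,0,1],
  [0,0,-30,0,0,0,1],
  [0,0,-20,0,0,0,0],
  [0,-38,0,0,0,0,0],
  [0,-38,0,0,0,0,0],
  [0,-38,0,0,0,0,0],
  [0,0,0,0,0,0,0],
  [0,0,0,0,0,0,0],
  [0,0,0,0,0,0,0],
])

```text
time: 25.68
tool_pos: [612.5, 162.2, 151.0]
tcp_rot: [180.0, -0.0, -0.1]
ft_force: [-0.2, -0.0, 0.5]
finger_gap: 85.4
grip_force: 0.0
```

```bash
python3 - <<'E'
from h import *
p,e=tool();print(goal(612,163.2,57,0)); c=optics.get_calibration("wrist"); im=optics.snapshot("wrist"); cv2.imwrite("pics/w11.png",im[:,:,::-1])
g=cv2.cvtColor(im,cv2.COLOR_RGB2GRAY); x,y=np.array([[0,0]])[0]
u=project(c,[[576,48.4,127]])[0]; k=u.round().astype(int); w=g[max(k[1]-40,0):k[1]+40,k[0]-60:k[0]+60]
print(u,[ (np.round(np.array(cv2.minEnclosingCircle(b[2])[0])+[k[0]-60,max(k[1]-40,0)],1),round(cv2.minEnclosingCircle(b[2])[1],1)) for b in blobs(w<25,100,4000)])
E
```

```text
(array([-0.5, -1. , 94. ]), array([ 0.   , -0.   , -0.001]))
[445.28038618 279.88871447] [(array([442., 297.]), 34.1), (array([397.5, 291.5]), 30.2)]
```

Call:
apply_moves([
  [-0.5,-1,30,0,0,0,0],
  [0,0,30,0,0,0,0],
  [0,0,20,0,0,0,0],
  [0,0,14,0,0,0,0],
  [0,0,0,0,0,0,0],
  [0,0,0,0,0,0,1],
  [0,0,0,0,0,0,1],
  [0,0,0,0,0,0,1],
  [0,0,0,0,0,0,1],
  [0,0,0,0,0,0,1],
  [0,0,0,0,0,0,1],
], force=40)

```text
time: 27.1
tool_pos: [612.5, 164.4, 57.8]
tcp_rot: [-180.0, -0.1, -0.0]
ft_force: [-0.0, -0.3, 6.1]
finger_gap: 29.7
grip_force: 39.5
```

Call:
apply_moves([
  [0,0,-20,0,0,0,1],
  [0,0,-30,0,0,0,1],
  [0,0,-30,0,0,0,1],
  [-45,16,0,0,0,0,1],
  [-45,17,0,0,0,0,1],
  [-45,17,0,0,0,0,1],
  [-45,16,0,0,0,0,1],
  [0,0,0,0,0,0,1],
  [0,0,0,0,0,0,1],
])

```text
time: 28.22
tool_pos: [432.7, 98.4, 138.1]
tcp_rot: [-180.0, -0.1, -0.0]
ft_force: [0.2, 0.5, 0.1]
finger_gap: 30.2
grip_force: 39.6
```

```bash
python3 - <<'E'
from h import *
print(goal(431.8,96.5,58,0))
E
```

```text
(array([-1.1,  1.9, 80.1]), array([-0.   , -0.003, -0.   ]))
```

Call:
apply_moves([
  [-0.7,1.7,20,0,0,0,1],
  [0,0,15,0,0,0,1],
  [0,0,15,0,0,0,1],
  [0,0,12,0,0,0,1],
  [0,0,10,0,0,0,1],
  [0,0,5,0,0,0,1],
  [0,0,0,0,0,0,1],
])

```text
time: 29.1
tool_pos: [430.9, 96.6, 59.6]
tcp_rot: [180.0, 0.0, -0.0]
ft_force: [-0.9, 0.2, -0.7]
finger_gap: 29.9
grip_force: 39.6
```

Call:
apply_moves([
  [0,0,0,0,0,0,0],
  [0,0,0,0,0,0,0],
  [0,0,0,0,0,0,0],
  [0,0,0,0,0,0,0],
  [0,0,-30,0,0,0,0],
  [0,0,-30,0,0,0,0],
  [0,0,-30,0,0,0,0],
  [36,-34,0,0,0,0,0],
  [36,-34,0,0,0,0,0],
  [36,-34,0,0,0,0,0],
  [36,-34,0,0,0,0,0],
  [34,-35,0,0,0,0,0],
  [0,0,0,0,0,0,0],
  [0,0,0,0,0,0,0],
])

```text
time: 30.85
tool_pos: [608.7, 267.4, 149.1]
tcp_rot: [180.0, 0.1, 0.0]
ft_force: [0.4, -0.4, 0.4]
finger_gap: 85.3
grip_force: 0.0
```

```bash
python3 - <<'E'
from h import *
print(goal(610,267.5,57,0))
E
```

```text
(array([ 1.4, -0.2, 92.1]), array([0.001, 0.001, 0.   ]))
```

Now grip tube A and return it to the carrier hole at (431,201).

Call:
apply_moves([
  [1,0,30,0,0,0,0],
  [0,0,30,0,0,0,0],
  [0,0,20,0,0,0,0],
  [0,0,12,0,0,0,0],
  [0,0,0,0,0,0,0],
  [0,0,0,0,0,0,1],
  [0,0,0,0,0,0,1],
  [0,0,0,0,0,0,1],
  [0,0,0,0,0,0,1],
  [0,0,0,0,0,0,1],
  [0,0,0,0,0,0,1],
], force=40)

```text
time: 32.22
tool_pos: [610.7, 267.8, 58.7]
tcp_rot: [-180.0, -0.1, -0.0]
ft_force: [-0.2, -0.5, 6.0]
finger_gap: 29.8
grip_force: 39.4
```

Call:
apply_moves([
  [0,0,-20,0,0,0,1],
  [0,0,-30,0,0,0,1],
  [0,0,-30,0,0,0,1],
  [-45,16,0,0,0,0,1],
  [-45,17,0,0,0,0,1],
  [-45,17,0,0,0,0,1],
  [-44,16,0,0,0,0,1],
  [0,0,0,0,0,0,1],
  [0,0,0,0,0,0,1],
])

```text
time: 33.35
tool_pos: [432.0, 201.9, 139.1]
tcp_rot: [-180.0, -0.1, -0.0]
ft_force: [0.5, -0.1, -1.2]
finger_gap: 29.8
grip_force: 39.6
```

```bash
python3 - <<'E'
from h import *
print(goal(431.2,200.9,58,0))
E
```

```text
(array([-0.9,  1.1, 81.1]), array([-0.001, -0.002, -0.   ]))
```

Call:
apply_moves([
  [-0.7,1,20,0,0,0,1],
  [0,0,15,0,0,0,1],
  [0,0,15,0,0,0,1],
  [0,0,12,0,0,0,1],
  [0,0,10,0,0,0,1],
  [0,0,6,0,0,0,1],
  [0,0,0,0,0,0,1],
])

```text
time: 34.22
tool_pos: [430.3, 200.6, 59.6]
tcp_rot: [180.0, 0.0, -0.0]
ft_force: [-0.2, -0.4, -1.0]
finger_gap: 29.9
grip_force: 39.7
```

Call:
apply_moves([
  [0,0,0,0,0,0,0],
  [0,0,0,0,0,0,0],
  [0,0,0,0,0,0,0],
  [0,0,0,0,0,0,0],
  [0,0,-30,0,0,0,0],
  [0,0,-40,0,0,0,0],
  [0,0,-40,0,0,0,0],
  [0,50,-40,0,0,0,0],
  [10,50,0,0,0,0,0],
  [10,50,0,0,0,0,0],
  [10,50,0,0,0,0,0],
  [10,50,0,0,0,0,0],
  [10,50,0,0,0,0,0],
  [10,50,0,0,0,0,0],
  [10,30,0,0,0,0,0],
  [0,20,0,0,0,0,0],
  [0,0,0,0,0,0,0],
  [0,0,0,0,0,0,0],
])

```text
time: 36.48
tool_pos: [500.2, -197.3, 208.8]
tcp_rot: [-180.0, 0.0, 0.0]
ft_force: [0.7, 0.0, -0.3]
finger_gap: 85.5
grip_force: 0.0
```

```bash
python3 - <<'E'
from h import *
p,e=tool();print(p)
c=optics.get_calibration("side"); im=optics.snapshot("side"); cv2.imwrite("pics/s12.png",im[:,:,::-1])
for P in([431,200.9,122],[431.8,96.5,122]):
    u,v=project(c,[P])[0].round().astype(int); w=im[v-16:v+17,u-16:u+17].mean(2)
    print(u,v,w[:,16].round().astype(int).tolist(),w[17].round().astype(int).tolist())
u,v=project(c,[[576,48.4,127]])[0].round().astype(int); b=blobs(im[v-15:v+16,u-15:u+16].max(2)<45,30,900)
print(u,v,[(x[0]+[u-15,v-15],x[1][4]) for x in b], project(c,[[652,50,127]]))
cw=optics.get_calibration("wrist"); w=optics.snapshot("wrist"); cv2.imwrite("pics/w12.png",w[:,:,::-1]); np.save("w12.npy",np.array([cw["pose"]]))
E
```

```text
[ 500.18169798 -197.29421276  208.8174552 ]
260 252 [168, 166, 168, 165, 163, 160, 164, 173, 187, 200, 210, 212, 214, 214, 213, 214, 215, 214, 214, 214, 214, 212, 95, 86, 84, 83, 85, 82, 71, 44, 65, 64, 63] [170, 167, 166, 164, 162, 161, 164, 164, 164, 182, 205, 214, 214, 214, 214, 214, 214, 214, 214, 214, 214, 214, 214, 214, 161, 129, 134, 150, 158, 174, 182, 188, 201]
278 219 [167, 165, 165, 166, 167, 168, 166, 171, 169, 167, 166, 169, 172, 207, 213, 214, 214, 214, 214, 214, 213, 214, 113, 84, 84, 84, 83, 83, 77, 45, 64, 64, 63] [153, 174, 172, 170, 166, 166, 168, 170, 163, 196, 214, 214, 215, 214, 215, 214, 214, 213, 215, 214, 214, 214, 205, 178, 164, 166, 168, 163, 161, 161, 162, 166, 169]
224 191 [(array([224.11111111, 191.47008547]), np.int32(117))] [[193.56804526 184.26064348]]
```

View pics/w12.png

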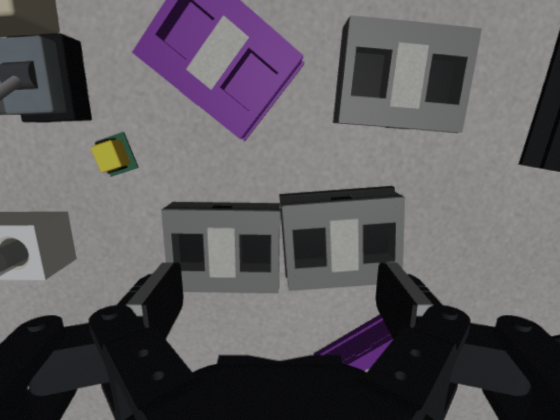

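The knob is at its off position and the tubes are seated at the right heights. In the wrist view the base (344,240) now stands close beside case B (222,250), so it has been knocked; case A is at (410,76). I'll measure from the labels and pockets here, then from a second view.

```bash
cat > cases.py <<'E'
from h import *
def find(im,cal,items):
    g=cv2.cvtColor(im,cv2.COLOR_RGB2GRAY); h=cv2.cvtColor(im,cv2.COLOR_RGB2HSV); out=[]
    for nm,(x,y),z in items:
        u=project(cal,[[x,y,z]])[0]; s=np.linalg.norm(project(cal,[[x,y+10,z]])[0]-u)/10
        dark=blobs((g<70)&(h[...,1]<90),300*s*s,4000*s*s); lab=blobs((g>128)&(h[...,1]<60),250*s*s,2500*s*s)
        D=[]
        for b in dark:
            r_=cv2.minAreaRect(b[2]); d=np.linalg.norm(np.array(r_[0])-u)/s
            if 20<d<60 and max(r_[1])<60*s: D.append((abs(d-38),r_))
        D=sorted(D,key=lambda t:t[0])[:2]
        L=[cv2.minAreaRect(b[2]) for b in lab if np.linalg.norm(b[0]-u)<25*s]
        p=onplane(cal,[q[1][0] for q in D],z)[:,:2] if len(D)==2 else None
        if p is not None:
            d=p[0]-p[1]; d=d if d[1]>0 else -d
            out.append((nm,"ctr",p.mean(0).round(1),"yaw",round(float(np.degrees(np.arctan2(-d[0],d[1]))),2),"sep",round(float(np.linalg.norm(d)),1),"px",np.round(np.mean([q[1][0] for q in D],0),1),"lab",[onplane(cal,[l[0]],z)[0,:2].round(1) for l in L],[np.round(l[0],1) for l in L]))
        else: out.append((nm,len(D),len(L),g[int(u[1]),int(u[0])]))
    return out
E
python3 - <<'E'
from cases import *
c=dict(optics.get_calibration("wrist"),pose=np.load("w12.npy")[0]); im=cv2.imread("pics/w12.png")[:,:,::-1].copy()
q=onplane(c,[[222,252],[344,245],[410,76]],45); print(q.round(0)[:,:2].tolist())
g=cv2.cvtColor(im,cv2.COLOR_RGB2GRAY); print([g[y,x] for x,y in((222,252),(190,252),(172,270),(310,245),(344,245),(300,380))])
for o in find(im,c,[("B",q[0,:2],40),("base",q[1,:2],50),("A",q[2,:2],40)]): print(*o)
E
```

```text
[[428.0, -134.0], [437.0, -270.0], [613.0, -326.0]]
[np.uint8(150), np.uint8(23), np.uint8(8), np.uint8(29), np.uint8(149), np.uint8(10)]
B 1 1 148
base 1 1 149
A ctr [ 614.3 -326.8] yaw -4.15 sep 76.1 px [408.5  75.5] lab [array([ 614.3, -326.8])] [array([408.8,  75.4])]
```

Call:
apply_moves([
  [-30,-30,0,0,0,0,0],
  [-40,-33,0,0,0,0,0],
  [0,0,0,0,0,0,0],
  [0,0,0,0,0,0,0],
  [0,0,0,0,0,0,0],
])

```text
time: 37.2
tool_pos: [431.2, -135.5, 209.3]
tcp_rot: [180.0, -0.0, -0.0]
ft_force: [-0.2, 0.4, -0.8]
finger_gap: 85.3
grip_force: 0.0
```

```bash
python3 - <<'E'
from cases import *
c=optics.get_calibration("wrist"); im=optics.snapshot("wrist"); cv2.imwrite("pics/w13.png",im[:,:,::-1]); np.save("w13.npy",np.array([c["pose"]]))
c0=dict(c,pose=np.load("w12.npy")[0]); im0=cv2.imread("pics/w12.png")[:,:,::-1].copy()
q=onplane(c0,[[222,252],[344,245],[410,76]],45)
I=[("B",q[0,:2],40),("base",q[1,:2],50),("A",q[2,:2],40)]
a=find(im0,c0,I);b=find(im,c,I)
for x,y in zip(a,b):
    print(*y)
    if len(x)>5 and len(y)>5: print("   tri",tri(c0,[x[7]] if x[6]=="px" else [x[8]],c,[y[8]]).round(1))
E
```

```text
B ctr [ 425.8 -131.9] yaw -0.47 sep 77.3 px [275.2 192.7] lab [array([ 426.1, -132.1])] [array([275.5, 192.5])]
base ctr [ 438.5 -269.3] yaw 4.48 sep 76.6 px [406.2 182.8] lab [array([ 438.8, -269.2])] [array([406.3, 182.5])]
A ctr [ 604.2 -326.4] yaw -1.02 sep 76.2 px [475.   12.6] lab [array([ 600.8, -326.3])] [array([474.9,  16.3])]
   tri [[ 616.5 -341.3    7.4    6.9]]
```

Call:
apply_moves([
  [-5,-3.5,40,0,0,0,0.3],
  [0,0,40,0,0,0,0.3],
  [0,0,40,0,0,0,0.3],
  [0,0,25,0,0,0,0.3],
  [0,0,20,0,0,0,0.3],
  [0,0,0,0,0,0,0.3],
  [0,0,0,0,0,0,0.3],
])

```text
time: 38.12
tool_pos: [426.0, -132.1, 44.6]
tcp_rot: [180.0, -0.0, -0.0]
ft_force: [0.4, -0.7, -0.6]
finger_gap: 59.9
grip_force: 0.0
```

```bash
python3 - <<'E'
from cases import *
c=optics.get_calibration("wrist"); im=optics.snapshot("wrist"); s=optics.snapshot("side"); print(goal(425.9,-132,40,0))
c0=dict(c,pose=np.load("w12.npy")[0]);c1=dict(c,pose=np.load("w13.npy")[0])
A=[]
for cc,n in((c0,"w12"),(c1,"w13")):
    g=cv2.imread(f"pics/{n}.png"); gg=cv2.cvtColor(g,cv2.COLOR_BGR2GRAY);h=cv2.cvtColor(g,cv2.COLOR_BGR2HSV)
    L=[b[0] for b in blobs((gg>128)&(h[...,1]<60),300,3000)]
    A.append([min(L,key=lambda l:np.linalg.norm(l-project(cc,[p])[0])) for p in([425.9,-132,40],[438.6,-269,50])])
print(tri(c0,A[0],c1,A[1]).round(1))
b=cv2.resize(s[:,:,::-1][110:230,250:410],(400,300),interpolation=cv2.INTER_CUBIC)
cv2.imwrite("pics/w14.png",cv2.hconcat([im[:,:,::-1][120:420,80:480],b]))
E
```

```text
(array([-0.5, -0.3,  5.1]), array([ 0.001, -0.002, -0.   ]))
[[ 4.264e+02 -1.319e+02  4.010e+01  2.000e-01]
 [ 4.391e+02 -2.686e+02  5.110e+01  3.000e-01]]
```

View pics/w14.png

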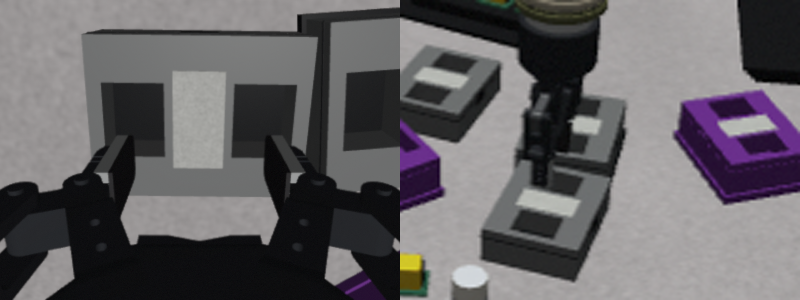

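The finger pair (gap 60 mm) straddles the web over case B's pockets. Triangulated lid heights are 40 mm for the case and 51 mm for the base. I'll work out the tip height from the side view, at about pixel (306,184).

```bash
python3 - <<'E'
from h import *
c=optics.get_calibration("side"); cw=optics.get_calibration("wrist")
for z in(50,60,70,80,90,100): print(z,project(c,[[426,-132+36,z],[426,-132-36,z]]).round(0).tolist(),project(cw,[[437,-132+30,z],[437,-132-30,z]]).round(0).tolist())
E
```

```text
50 [[305.0, 195.0], [313.0, 179.0]] [[224.0, 228.0], [332.0, 227.0]]
60 [[305.0, 192.0], [313.0, 176.0]] [[221.0, 233.0], [335.0, 233.0]]
70 [[305.0, 189.0], [313.0, 173.0]] [[217.0, 240.0], [339.0, 240.0]]
80 [[306.0, 185.0], [314.0, 170.0]] [[213.0, 247.0], [343.0, 247.0]]
90 [[306.0, 182.0], [314.0, 166.0]] [[209.0, 256.0], [347.0, 255.0]]
100 [[306.0, 179.0], [314.0, 163.0]] [[204.0, 265.0], [352.0, 265.0]]
```

Tips are about 39 mm above the reported TCP at this gap. Descending into the pockets, tips to about z 22.

Call:
apply_moves([
  [0,0,20,0,0,0,0.3],
  [0,0,15,0,0,0,0.3],
  [0,0,10,0,0,0,0.3],
  [0,0,8,0,0,0,0.3],
  [0,0,4,0,0,0,0.3],
  [0,0,0,0,0,0,0.3],
])

```text
time: 38.98
tool_pos: [425.3, -131.7, -13.3]
tcp_rot: [-180.0, 0.0, -0.0]
ft_force: [0.6, -0.6, 0.4]
finger_gap: 59.8
grip_force: 0.0
```

Call:
apply_moves([
  [0,0,3,0,0,0,0.3],
  [0,0,0,0,0,0,0.3],
])

```text
time: 39.22
tool_pos: [425.4, -131.7, -16.1]
tcp_rot: [180.0, -0.0, -0.0]
ft_force: [0.2, 0.2, -0.6]
finger_gap: 59.5
grip_force: 0.0
```

Call:
apply_moves([
  [0,0,0,0,0,0,1],
  [0,0,0,0,0,0,1],
  [0,0,0,0,0,0,1],
  [0,0,0,0,0,0,1],
], force=60)

```text
time: 39.72
tool_pos: [425.8, -131.8, -15.7]
tcp_rot: [180.0, -0.0, -0.0]
ft_force: [-0.3, 1.8, 5.0]
finger_gap: 38.8
grip_force: 61.8
```

Call:
apply_moves([
  [0,0,-10,0,0,0,1],
  [0,0,-20,0,0,0,1],
  [0,0,-30,0,0,0,1],
  [0,0,-40,0,0,0,1],
  [0,0,0,0,0,0,1],
  [0,0,0,0,0,0,1],
])

```text
time: 40.48
tool_pos: [424.8, -131.4, 83.1]
tcp_rot: [-180.0, 0.0, -0.0]
ft_force: [-0.4, 0.1, -3.4]
finger_gap: 38.9
grip_force: 61.0
```

```bash
python3 - <<'E'
from cases import *
print(tool())
for n in("wrist","top"):
    c=optics.get_calibration(n); im=optics.snapshot(n); cv2.imwrite(f"pics/{n}15.png",im[:,:,::-1])
    for o in find(im,c,[("base",[438.6,-269],50),("held",[425.9,-132],140),("A",[614.3,-326.8],40)]): print(n,*o)
E
```

```text
(array([ 424.75225937, -131.44181646,   83.09985042]), array([-1.79979068e+02,  4.95093188e-02, -9.47984964e-03]))Traceback (most recent call last):
  File "<stdin>", line 5, in <module>
  File "cases.py", line 17, in find
    else: out.append((nm,len(D),len(L),g[int(u[1]),int(u[0])]))
                                       ~^^^^^^^^^^^^^^^^^^^^^
IndexError: index 602 is out of bounds for axis 1 with size 560
```

The case is held (38.8 mm grip, 3.4 N). Re-checking the base from the fixed cameras before placing.

```bash
python3 - <<'E'
from cases import *
T=optics.get_calibration("top");S=optics.get_calibration("side")
t=optics.snapshot("top");s=optics.snapshot("side"); s0=cv2.imread("pics/s12.png")[:,:,::-1].copy()
def labs(im,c,P,thr,w=14):
    u=project(c,[P])[0].round().astype(int); g=cv2.cvtColor(im,cv2.COLOR_RGB2GRAY); x0,y0=u-w
    b=[(np.round(q[0]+[x0,y0],1).tolist(),int(q[1][4])) for q in blobs(g[y0:y0+2*w,x0:x0+2*w]>thr,15,2000)]
    return u.tolist(),b
for P in([438.8,-269,50],[614.3,-326.8,40]):
    print("top",labs(t,T,P,130)); print("side",labs(s,S,P,150)); print("s12",labs(s0,S,P,150))
b=labs(t,T,[438.8,-269,50],130)[1]; 
for q,_ in b: print(onplane(T,[q],50).round(1))
E
```

```text
top ([395, 229], [([394.0, 222.1], 394), ([406.6, 237.1], 37)])
side ([319, 158], [([327.6, 145.1], 34), ([318.6, 159.8], 59)])
s12 ([319, 158], [([321.8, 145.1], 74), ([318.5, 158.8], 126)])
top ([411, 165], [([410.3, 164.7], 233)])
side ([266, 140], [([264.8, 128.2], 121), ([266.1, 140.7], 104)])
s12 ([266, 140], [([264.7, 128.2], 124), ([266.1, 140.7], 104)])
[[ 457.2 -268.6   50. ]]
[[ 415.7 -300.6   50. ]]
```

The base has not moved since its measurement: (438.8,-269), yaw 4.5°. Moving over it and turning.

Call:
apply_moves([
  [4,35,0,0,0,0,1],
  [4,35,0,0,0,0,1],
  [4,35,0,0,0,0,1],
  [1,32,0,0,0,0,1],
  [0,0,0,0,0,-0.08,1],
  [0,0,0,0,0,0,1],
  [0,0,0,0,0,0,1],
])

```text
time: 41.5
tool_pos: [437.9, -268.0, 83.0]
tcp_rot: [-179.9, 0.1, 4.5]
ft_force: [-0.0, 0.1, -3.2]
finger_gap: 39.0
grip_force: 61.4
```

```bash
python3 - <<'E'
from h import *
print(tool(),goal(438.5,-269,36,4.5))
E
```

```text
(array([ 437.86794034, -268.02165623,   82.98224709]), array([-1.79936558e+02,  6.35189508e-02,  4.49808900e+00])) (array([ 0.6,  1.1, 47. ]), array([-0.001,  0.001, -0.   ]))
```

Call:
apply_moves([
  [0.5,1,20,0,0,0,1],
  [0,0,15,0,0,0,1],
  [0,0,8,0,0,0,1],
  [0,0,3,0,0,0,1],
  [0,0,0,0,0,0,1],
])

```text
time: 42.12
tool_pos: [439.0, -269.7, 38.0]
tcp_rot: [180.0, -0.0, 4.6]
ft_force: [0.1, 0.1, -2.1]
finger_gap: 39.0
grip_force: 61.4
```

Call:
apply_moves([
  [0,0,2,0,0,0,1],
  [0,0,0,0,0,0,1],
])

```text
time: 42.38
tool_pos: [439.0, -269.8, 36.1]
tcp_rot: [180.0, -0.0, 4.6]
ft_force: [0.4, 0.6, -1.6]
finger_gap: 38.8
grip_force: 61.4
```

Call:
apply_moves([
  [0,0,1.5,0,0,0,1],
  [0,0,0,0,0,0,0.3],
  [0,0,0,0,0,0,0.3],
  [0,0,0,0,0,0,0.3],
  [0,0,0,0,0,0,0.3],
])

```text
time: 43.0
tool_pos: [439.0, -269.7, 34.5]
tcp_rot: [180.0, -0.0, 4.6]
ft_force: [0.5, 0.2, 0.5]
finger_gap: 59.7
grip_force: 0.0
```

Call:
apply_moves([
  [0,0,-20,0,0,0,0.3],
  [0,0,-40,0,0,0,0.3],
  [0,0,-50,0,0,0,0.3],
  [40,10,-50,0,0,0,0.3],
  [50,5,-20,0,0,0,0.3],
  [0,0,0,0,0,0,0.3],
  [0,0,0,0,0,0,0.3],
])

```text
time: 43.88
tool_pos: [527.8, -276.9, 211.7]
tcp_rot: [-180.0, 0.1, 4.6]
ft_force: [0.2, 0.1, -0.4]
finger_gap: 59.6
grip_force: 0.0
```

```bash
python3 - <<'E'
from cases import *
c=optics.get_calibration("wrist"); im=optics.snapshot("wrist"); cv2.imwrite("pics/w16.png",im[:,:,::-1]); np.save("w16.npy",np.array([c["pose"]])); print(tool())
for P,z in(([438.8,-269],90),([614.3,-326.8],40)):
    print(project(c,[[*P,z]]))
    try:
        for o in find(im,c,[("x",P,z)]): print(*o)
    except Exception as e: print(e)
E
```

```text
(array([ 527.30553968, -276.86906972,  211.46761595]), array([-1.79939188e+02,  1.02547095e-01,  4.56996163e+00]))
[[264.03360003 282.55104164]]
x 1 1 155
[[334.28950287 107.8255115 ]]
x ctr [ 614.2 -326.6] yaw -4.01 sep 76.5 px [333.8 107.9] lab [array([ 614.5, -326.4])] [array([333.9, 107.6])]
```

Call:
apply_moves([
  [41,28,20,0,0,0,0.3],
  [41,28,30,0,0,0,0.3],
  [0,0,20,0,0,0.15,0.3],
  [0,0,0,0,0,0,0.3],
  [0,0,0,0,0,0,0.3],
])

```text
time: 44.55
tool_pos: [614.3, -326.7, 144.2]
tcp_rot: [180.0, -0.1, -3.9]
ft_force: [0.2, -1.0, 1.1]
finger_gap: 59.7
grip_force: 0.0
```

```bash
python3 - <<'E'
from cases import *
print(goal(614.4,-326.5,-16,-4.0))
c1=optics.get_calibration("wrist"); im1=optics.snapshot("wrist")
for o in find(im1,c1,[("A",[614.3,-326.6],40)]): print(*o)
c=dict(c1,pose=np.load("w16.npy")[0]); im=cv2.imread("pics/w16.png")
g=cv2.cvtColor(im,cv2.COLOR_BGR2GRAY);h=cv2.cvtColor(im,cv2.COLOR_BGR2HSV)
u=project(c,[[438.8,-269,90]])[0]
for b in blobs((g>128)&(h[...,1]<60),300,5000):
    if np.linalg.norm(b[0]-u)<60:
        r_=cv2.minAreaRect(b[2]); q=onplane(c,cv2.boxPoints(r_),90)[:,:2]; e=q[1]-q[0],q[2]-q[1]; e=max(e,key=np.linalg.norm)
        print("stack label",onplane(c,[r_[0]],90)[0].round(1),"long axis deg",np.degrees(np.arctan2(e[1],e[0])).round(1),np.linalg.norm(e).round(1))
E
```

```text
(array([-1.000e-01, -4.000e-01,  1.602e+02]), array([ 0.001, -0.001,  0.002]))
A ctr [ 614.4 -326.3] yaw -3.93 sep 76.9 px [278.  201.5] lab [array([ 614.4, -325.9])] [array([277.5, 201.5])]
stack label [ 439.5 -269.9   90. ] long axis deg -175.4 60.1
stack label [ 364.7 -267.7   90. ] long axis deg -86.4 120.9
```

The first case sits at (439.5,-269.9), yaw 4.6°, square on the base. Now pick up case A.

Call:
apply_moves([
  [0,-0.4,40,0,0,0,0.3],
  [0,0,40,0,0,0,0.3],
  [0,0,35,0,0,0,0.3],
  [0,0,20,0,0,0,0.3],
  [0,0,12,0,0,0,0.3],
  [0,0,8,0,0,0,0.3],
  [0,0,3,0,0,0,0.3],
  [0,0,0,0,0,0,0.3],
])

```text
time: 45.6
tool_pos: [615.0, -326.3, -14.7]
tcp_rot: [180.0, -0.0, -4.0]
ft_force: [0.4, 0.5, 0.2]
finger_gap: 60.3
grip_force: 0.0
```

Call:
apply_moves([
  [0,0,2,0,0,0,0.3],
  [0,0,0,0,0,0,1],
  [0,0,0,0,0,0,1],
  [0,0,0,0,0,0,1],
  [0,0,0,0,0,0,1],
], force=60)

```text
time: 46.22
tool_pos: [614.9, -326.3, -17.0]
tcp_rot: [180.0, -0.0, -4.0]
ft_force: [-0.3, -0.4, 3.8]
finger_gap: 39.0
grip_force: 62.7
```

Call:
apply_moves([
  [0,0,-10,0,0,0,1],
  [0,0,-30,0,0,0,1],
  [0,0,-50,0,0,0,1],
  [0,0,-50,0,0,0,1],
  [0,0,0,0,0,-0.15,1],
  [0,0,0,0,0,0,1],
  [0,0,0,0,0,0,1],
])

```text
time: 47.1
tool_pos: [613.6, -325.4, 121.0]
tcp_rot: [-179.9, 0.1, 4.4]
ft_force: [0.6, 0.4, -1.9]
finger_gap: 39.0
grip_force: 62.3
```

```bash
python3 - <<'E'
from cases import *
print(tool(),goal(439,-269.6,130,4.6))
T=optics.get_calibration("top");S=optics.get_calibration("side")
t=optics.snapshot("top");s=optics.snapshot("side")
def labs(im,c,P,thr,w=14):
    u=project(c,[P])[0]; x0,y0=u.round().astype(int)-w; g=cv2.cvtColor(im,cv2.COLOR_RGB2GRAY)
    return u.round(1).tolist(),[(np.round(q[0]+[x0,y0],1).tolist(),int(q[1][4])) for q in blobs(g[y0:y0+2*w,x0:x0+2*w]>thr,15,2000)]
P=[439.3,-269.7,90]; print(labs(t,T,P,130),labs(s,S,P,150))
E
```

```text
(array([ 613.61170094, -325.44646099,  120.96920043]), array([-1.79901450e+02,  1.29775125e-01,  4.39379554e+00])) (array([-169.8,  -69.1,   -8.5]), array([-0.002,  0.002, -0.004]))
([398.5, 227.3], [([403.9, 230.4], 343)]) ([319.4, 145.8], [([324.2, 132.9], 53), ([319.3, 146.1], 127)])
```

Call:
apply_moves([
  [-42,-17,0,0,0,0,1],
  [-43,-17,0,0,0,0,1],
  [-43,-17,0,0,0,0,1],
  [-42,-18,0,0,0,0,1],
  [0,0,0,0,0,0,1],
  [0,0,0,0,0,0,1],
  [0,0,0,0,0,0,1],
])

```text
time: 48.08
tool_pos: [440.7, -271.4, 123.0]
tcp_rot: [180.0, -0.0, 4.6]
ft_force: [-0.9, 0.6, -2.6]
finger_gap: 39.2
grip_force: 62.2
```

```bash
python3 - <<'E'
from cases import *
print(tool(),goal(439.6,-269.7,75,4.6))
E
```

```text
(array([ 440.6842672 , -271.36999141,  122.95825366]), array([ 1.79965581e+02, -4.50128806e-02,  4.56224463e+00])) (array([-1. , -1.8, 48. ]), array([ 0.001, -0.001, -0.001]))
```

Call:
apply_moves([
  [-1,-1.7,20,0,0,0,1],
  [0,0,15,0,0,0,1],
  [0,0,8,0,0,0,1],
  [0,0,3,0,0,0,1],
  [0,0,0,0,0,0,1],
])

```text
time: 48.7
tool_pos: [438.7, -269.3, 76.7]
tcp_rot: [180.0, -0.0, 4.6]
ft_force: [0.0, 0.4, -1.3]
finger_gap: 38.6
grip_force: 62.2
```

Call:
apply_moves([
  [0,0,2,0,0,0,1],
  [0,0,1.5,0,0,0,1],
  [0,0,0,0,0,0,1],
])

```text
time: 49.08
tool_pos: [438.5, -269.2, 73.1]
tcp_rot: [180.0, -0.0, 4.6]
ft_force: [0.1, -0.5, -1.5]
finger_gap: 39.7
grip_force: 62.2
```

Release, rise and check the whole stack.

Call:
apply_moves([
  [0,0,1,0,0,0,1],
  [0,0,0,0,0,0,0.3],
  [0,0,0,0,0,0,0.3],
  [0,0,0,0,0,0,0.3],
  [0,0,0,0,0,0,0.3],
  [0,0,-20,0,0,0,0.3],
  [0,0,-40,0,0,0,0.3],
  [0,0,-50,0,0,0,0.3],
  [0,0,-50,0,0,0,0.3],
  [0,0,0,0,0,0,0.3],
  [0,0,0,0,0,0,0.3],
])

```text
time: 50.45
tool_pos: [438.5, -269.2, 231.7]
tcp_rot: [-180.0, -0.0, 4.6]
ft_force: [-0.1, -0.6, -1.0]
finger_gap: 59.9
grip_force: 0.0
```

```bash
python3 - <<'E'
from cases import *
c=optics.get_calibration("wrist"); im=optics.snapshot("wrist"); cv2.imwrite("pics/w18.png",im[:,:,::-1]); print(tool())
for o in find(im,c,[("stack",[439.2,-269.6],130)]): print(*o)
T=optics.get_calibration("top");S=optics.get_calibration("side"); s=optics.snapshot("side"); t=optics.snapshot("top")
g=cv2.cvtColor(s,cv2.COLOR_RGB2GRAY); u=project(S,[[439.2,-269.6,130]])[0]; x0,y0=u.round().astype(int)-14
print(u.round(1),[(q[0]+[x0,y0],q[1][4]) for q in blobs(g[y0:y0+28,x0:x0+28]>150,15,2000)])
# board corners of base: dark lowest edge in side view vs lid edges
for P in([431,200.9,122],[431.8,96.5,122]):
    a,b=project(S,[P])[0].round().astype(int); print(s[b-16:b+17,a].mean(1).round().astype(int).tolist())
a,b=project(S,[[576,48.4,127]])[0].round().astype(int); print([x[0]-15 for x in blobs(s[b-15:b+16,a-15:a+16].max(2)<45,30,900)])
# loose grey cases left on bench? labels in the top view
h=cv2.cvtColor(t,cv2.COLOR_RGB2HSV);gt=cv2.cvtColor(t,cv2.COLOR_RGB2GRAY)
print([(q[0].round(0).tolist(),int(q[1][4])) for q in blobs((gt>140)&(h[...,1]<40),100,400)])
E
```

```text
(array([ 437.97783505, -268.84666696,  230.7288046 ]), array([-1.79926976e+02,  8.04315357e-02,  4.57023077e+00]))
stack ctr [ 437.9 -269.6] yaw 4.85 sep 76.6 px [279.2 202.8] lab [array([ 438.5, -269.4])] [array([279., 202.])]
[320.3 133. ] [(array([328.80555556, 120.38888889]), np.int32(36)), (array([320.74193548, 133.34677419]), np.int32(124))]
[168, 167, 169, 166, 165, 161, 164, 174, 188, 201, 209, 214, 214, 215, 215, 214, 215, 214, 214, 215, 214, 214, 96, 85, 86, 85, 83, 83, 72, 42, 65, 65, 63]
[168, 167, 166, 167, 167, 168, 166, 172, 169, 169, 166, 169, 174, 207, 214, 214, 215, 214, 215, 214, 215, 215, 113, 87, 84, 84, 83, 82, 77, 47, 64, 64, 64]
[array([0.1637931 , 0.45689655])]
[([302.0, 61.0], 253), ([224.0, 60.0], 153), ([343.0, 159.0], 213), ([149.0, 182.0], 234), ([418.0, 298.0], 368), ([276.0, 412.0], 206)]
```

The stack top is at (438.2,-269.5), yaw 4.7°, at the expected height. Tubes and lever are unchanged, and no loose case is left on the bench. One last check is whether the board's foot is where it was when I measured it, by image difference against the earlier side view.

```bash
python3 - <<'E'
from h import *
S=optics.get_calibration("side"); s=cv2.cvtColor(optics.snapshot("side"),cv2.COLOR_RGB2GRAY).astype(int); s0=cv2.imread("pics/s12.png",0).astype(int)
R=cv2.getRotationMatrix2D((0,0),0,1)
a=np.radians(4.6); M=np.array([[np.cos(a),-np.sin(a)],[np.sin(a),np.cos(a)]])
cor=np.array([[x,y] for x in(-53,53) for y in(-68,68)])@M.T+[438.8,-269]
for q in cor: print(q.round(0),project(S,[[*q,0]])[0].round(0))
P=project(S,[[*(np.array([-53,y])@M.T+[438.8,-269]),4] for y in(-40,0,40)])
Q=project(S,[[*(np.array([x,68])@M.T+[438.8,-269]),4] for x in(-30,0,30)])
for u,v in np.vstack([P,Q]).round().astype(int): print((u,v),s0[v-6:v+8,u].tolist(),s[v-6:v+8,u].tolist())
print(sensors.sense()["time"])
E
```

```text
[ 391. -341.] [340. 163.]
[ 381. -205.] [332. 190.]
[ 497. -333.] [304. 158.]
[ 486. -197.] [294. 184.]
(np.int64(338), np.int64(167)) [33, 33, 32, 29, 25, 26, 23, 44, 41, 108, 144, 145, 157, 167] [35, 35, 33, 27, 27, 23, 24, 45, 43, 109, 145, 147, 157, 168]
(np.int64(336), np.int64(175)) [28, 34, 30, 29, 24, 16, 44, 106, 109, 141, 143, 158, 173, 169] [30, 34, 31, 29, 24, 18, 45, 109, 110, 142, 145, 160, 174, 170]
(np.int64(334), np.int64(183)) [30, 29, 28, 24, 70, 70, 116, 112, 139, 142, 145, 144, 142, 147] [28, 30, 27, 25, 19, 42, 107, 142, 143, 157, 156, 167, 165, 167]
(np.int64(324), np.int64(188)) [110, 109, 110, 111, 111, 110, 111, 111, 110, 111, 111, 111, 110, 111] [41, 40, 39, 40, 28, 9, 8, 28, 165, 164, 165, 167, 166, 168]
(np.int64(313), np.int64(186)) [39, 40, 40, 40, 40, 38, 31, 96, 165, 183, 184, 183, 182, 180] [41, 41, 40, 40, 31, 9, 8, 6, 137, 158, 164, 164, 163, 163]
(np.int64(302), np.int64(184)) [111, 111, 109, 110, 110, 110, 109, 117, 182, 182, 183, 183, 184, 184] [40, 40, 42, 39, 38, 12, 9, 10, 121, 159, 162, 161, 164, 163]
50.65
```

The base edge is unchanged pixel for pixel where it's visible, and it lies where the measurement predicts. Handing in.

```bash
python3 -c "
from bench import r
print(r.hand_in())"
```

```text
the job is handed in; nothing more can be done
None
```

The job is done and handed in at about 51 s: both tubes were tested and are back in the carrier, the lever is off, and both loose cases are stacked squarely on the base; the hand-in reported no pass or fail.

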